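# Weigh two mystery canisters and sort heavy from light

## Robot

A 7-joint arm with a two-finger parallel gripper is mounted at the origin on the work surface; the furniture and walls round the work are solid. World frame = base frame: x ahead of the robot, y to its left, z up, the work surface at z = 0. Lengths are in mm, angles in rad, forces in N, time in s.
With the tool pointing down it reaches from about 425 to 1025 mm from the base axis. Payload 9.4 kg.
Tool frame: the origin (TCP) lies on the mounting face of the last link; the fingertips stand 173 mm ahead of it and the grasp point (between the pads) lies 155 mm ahead of it; z points along the fingers, y is the direction in which the jaws open and shut (so a half turn about z gives the same grasp; the last joint's range is limited). The gripper opens to 85 mm and grips with 20 to 120 N. Pads are 22 mm wide; open, the fingers measure 114 mm over their backs; the gripper's body (76 mm by 85 mm) begins 54 mm behind the grasp point. The pads swing forward as they close: fully open they stand 13 mm farther back than shut.
Start: joints at [-1.248, 0.599, -0.003, 1.599, 0.002, 0.943, -0.08], TCP at [282.191, 667.827, 404.675] pointing down, gripper open.
Joint ranges: [-2.57, 2.57], [-0.35, 1.97], [-1.29, 1.29], [0.11, 2.56], [-1.05, 4.19], [0.11, 1.86], [-2.63, 2.63]. Speed limits (rad/s): [2.22, 2.22, 3.01, 3.01, 3.14, 3.14, 3.14].

## Interface

Orientations are given as a rotation vector (axis times angle).
In Python, from bench import manip, viewer gives the robot as it stands.
- The arm moves only by the tool drive_tool, never from a script. Its argument "steps" is a list of rows, each an object of numbers: "dx", "dy", "dz": the shift along the tool's x, y, z each as a share of 2.5 cm, from -1 to 1; "wx", "wy", "wz": the turn, a rotation vector about the tool's x, y, z each as a share of 4 degrees, from -1 to 1. In form: [{"dx": .., "dy": .., "dz": .., "wx": .., "wy": .., "wz": ..}, ...]. A call has 1 to 8 rows; each row shifts and turns the pose as measured when the row begins, along the tool's axes as they then stand; what a row does not reach is not made up. A row lasts 1/10 s, in which the tool goes at most 50 mm and 8.59 degrees, less where a joint would pass 70% of its speed; a pose out of reach is approached as far as the arm can. A call with a number of a shift or a turn outside -1 to 1 is refused whole. A call with a gripper value outside its range is refused whole. "hand" is the gripper's target within -1 to 1 (shut at 1, half-way at 0, fully open at -1), set as the call begins (left out, the last holds). The fingers move at their own pace and stop on an object; "force" is the grip in N (left out, the last holds). Time passes only in rows, so rows that do not move let the fingers close. It gives the time, the measured TCP pose, the force and the opening at its end, in the units of the state.
- manip.get_obs(): the state, without advancing time (a new reading comes with each control period).
- viewer.grab_frame(name): name is "scene" or "top"; returns a dict with "img" (384x512x3 uint8, blue, green, red), "intrinsics" (3x3 intrinsics, pixels), "k1" (the pictures are not rectified: a ray, as slopes to the right and down, at radius r is drawn at 1 + k1 r^2 times it, then the intrinsics apply), "rvec" (rotation vector, rad) and "tvec" (3), from world to camera coordinates, as OpenCV has them. Camera axes: x right, y down, z forward; pixel columns grow to the right and rows downward; lengths in mm; the calibration is good to about 2 mm. A picture is of the moment at which its call begins. There is no depth.
- manip.job_done(): hands the job in, once; it reports no verdict.
The state is a dict: "time": time; "joint_positions": joint angles; "joint_velocities": joint speeds; "joint_efforts": joint torques, N m; "eef_pos": TCP position; "ee_rot": TCP orientation; "force": force on the tool from outside, world axes, zero at the start; "wrist_torque": the same for the moment, N m; "opening": opening from 0.0 (shut) to 1.0 (fully open).
Only numpy, scipy, OpenCV 4.12 (cv2) and the standard library are available. Lean on these libraries where they do the work, as an engineer would, in place of code of your own. Each camera call takes 0.05 s, during which the arm holds its last target. There are 200 camera calls.

## Task

Two look-alike canisters lean in the wooden rack; weigh them one at a time against the brass weight by standing each one upright and gently on the empty pan of the balance, letting go and watching which way the beam tips. Stand a canister heavier than the brass weight in the square tray and a lighter one in the round tray, putting the first away before you weigh the second. Leave the cup and the roll of tape where they are.

Things in the scene. Friction and masses are not known exactly. Their poses are not given: they have to be found in the camera images.
- canister_a: one of two identical plain aluminium cylinders with a capped top, 32 mm across, 70 mm high; origin at the centre of its foot, z along its axis to the cap. It weighs 50 to 160 g, unknown beforehand. At the start it leans in the rack, foot about 30 mm above the table, axis 35 degrees from vertical, top towards the rack's -x; a V of wood holds its lower 34 mm from below (below and to both sides), the upper 36 mm stand free.
- canister_b: the other canister, same in size, look and axes, its weight drawn independently (50 to 160 g); it leans beside the first in the rack, 90 mm between their axes
- rack: fixed wooden rack, 110 x 170 mm base plate; origin under its centre, its x axis points away from the robot, give or take its yaw; canister feet stand at x = +22 mm, y = +45 and -45 mm, and the tops lean towards its -x (towards the robot)
- beam (a joint): tilt of the balance beam, rad: 0 level, positive when the empty (sample) pan is the lower one, negative when the brass weight's pan is the lower one; stops at -0.13 and +0.13. It starts at -0.13, the sample pan up. Free of friction but damped: let it move for about 1.5 s. A few grams of difference tip it fully; a canister within 8 g of the brass weight may go in either tray.
- pan_top (a point): centre of the upper face of the sample pan, a flat steel disc 80 mm across with a 1 mm rim; the pan stays level and moves up and down by about 16 mm from its middle height of 95 mm above the table. A canister anywhere on it weighs the same. Its z axis is up.
- pan_item: the sample pan itself, origin on its pivot, 30 mm below its upper face; the pan lies at the balance's -y end, 120 mm from the balance's centre
- balance: fixed wooden foot (100 x 150 mm) and 75 mm high post of the balance, origin under its centre; the beam runs along its y axis, sample pan at -y, at +y a like pan with the brass weight (100 g, 34 mm across, 37 mm high, fixed to its pan)
- tray_square: fixed square wooden tray for canisters heavier than the brass weight, 120 x 120 mm outside, walls 5 mm thick and 14 mm high, floor 5 mm above the table; origin under its centre. It can change places with the round tray.
- tray_round: fixed round wooden tray for canisters lighter than the brass weight, 128 mm across the rim, wall 5 mm thick and 14 mm high, floor 5 mm above the table; origin under its centre
- cup: bystander: small clear plastic cup, 46 mm across, 47 mm high, origin at the centre of its foot
- tape: bystander: roll of tape lying flat, 96 mm across, 25 mm high, origin under its centre
There are look-alikes about, which are no part of the job. Leave any turquoise look-alike of the canister_b alone. What is shaped like the canister_a but orange or red is not meant.

How it is judged (in metres and radians):
On the way, in this order (a step that is already met when the one before it is completed fails the run):
1. one canister stands on the sample pan, let go (((contact force between canister_a and pan_item above 0.2 N and contact force between the fingers and canister_a below 0.05 N and angle between canister_a's own z axis and vertical below 0.15 rad) or (contact force between canister_b and pan_item above 0.2 N and contact force between the fingers and canister_b below 0.05 N and angle between canister_b's own z axis and vertical below 0.15 rad))), for 0.5 s.
2. that canister stands in a tray and the pan is empty (contact force between pan_item and anything else below 0.05 N and (((horizontal distance between canister_a and tray_square below 0.072 m and contact force between canister_a and tray_square above 0.2 N and angle between canister_a's own z axis and vertical below 0.15 rad and contact force between the fingers and canister_a below 0.05 N) or (horizontal distance between canister_a and tray_round below 0.058 m and contact force between canister_a and tray_round above 0.2 N and angle between canister_a's own z axis and vertical below 0.15 rad and contact force between the fingers and canister_a below 0.05 N)) or ((horizontal distance between canister_b and tray_square below 0.072 m and contact force between canister_b and tray_square above 0.2 N and angle between canister_b's own z axis and vertical below 0.15 rad and contact force between the fingers and canister_b below 0.05 N) or (horizontal distance between canister_b and tray_round below 0.058 m and contact force between canister_b and tray_round above 0.2 N and angle between canister_b's own z axis and vertical below 0.15 rad and contact force between the fingers and canister_b below 0.05 N)))), for 0.2 s.
3. the other canister stands on the sample pan, let go, while the first stands in a tray ((((contact force between canister_a and pan_item above 0.2 N and contact force between the fingers and canister_a below 0.05 N and angle between canister_a's own z axis and vertical below 0.15 rad) and ((horizontal distance between canister_b and tray_square below 0.072 m and contact force between canister_b and tray_square above 0.2 N and angle between canister_b's own z axis and vertical below 0.15 rad and contact force between the fingers and canister_b below 0.05 N) or (horizontal distance between canister_b and tray_round below 0.058 m and contact force between canister_b and tray_round above 0.2 N and angle between canister_b's own z axis and vertical below 0.15 rad and contact force between the fingers and canister_b below 0.05 N))) or ((contact force between canister_b and pan_item above 0.2 N and contact force between the fingers and canister_b below 0.05 N and angle between canister_b's own z axis and vertical below 0.15 rad) and ((horizontal distance between canister_a and tray_square below 0.072 m and contact force between canister_a and tray_square above 0.2 N and angle between canister_a's own z axis and vertical below 0.15 rad and contact force between the fingers and canister_a below 0.05 N) or (horizontal distance between canister_a and tray_round below 0.058 m and contact force between canister_a and tray_round above 0.2 N and angle between canister_a's own z axis and vertical below 0.15 rad and contact force between the fingers and canister_a below 0.05 N))))), for 0.5 s.
At the end, for the whole second after the job is handed in: Both canisters stand upright (within 0.15 rad), at rest and let go, inside the trays, each in the one for its weight: more than 0.90 N on the square tray, less than 1.06 N on the round one (brass weight 0.98 N). The sample pan is empty (linear speed of each of canister_a, canister_b below 0.02 m/s and ((horizontal distance between canister_a and tray_square below 0.072 m and contact force between canister_a and tray_square above 0.2 N and angle between canister_a's own z axis and vertical below 0.15 rad and contact force between the fingers and canister_a below 0.05 N and contact force between canister_a and tray_square above 0.9 N) or (horizontal distance between canister_a and tray_round below 0.058 m and contact force between canister_a and tray_round between 0.2 and 1.06 N and angle between canister_a's own z axis and vertical below 0.15 rad and contact force between the fingers and canister_a below 0.05 N)) and ((horizontal distance between canister_b and tray_square below 0.072 m and contact force between canister_b and tray_square above 0.2 N and angle between canister_b's own z axis and vertical below 0.15 rad and contact force between the fingers and canister_b below 0.05 N and contact force between canister_b and tray_square above 0.9 N) or (horizontal distance between canister_b and tray_round below 0.058 m and contact force between canister_b and tray_round between 0.2 and 1.06 N and angle between canister_b's own z axis and vertical below 0.15 rad and contact force between the fingers and canister_b below 0.05 N)) and contact force between pan_item and anything else below 0.05 N); the robot touches nothing.
It fails at once if the sample pan is struck or pressed with more than 15 N (contact force between pan_item and anything else above 15 N).
It fails at once if the cup is moved more than 30 mm (distance of cup from where it was at the start of the episode above 0.03 m).
It fails at once if the tape is moved more than 30 mm (distance of tape from where it was at the start of the episode above 0.03 m).
It also fails if it takes over 72 s, if anything falls off the work surface, if the arm or the gripper's body presses on something with over 40 N, if the wrist force passes 120 N, or if a joint passes its speed limit or range.

## Working session

There is one attempt and no reset: what is moved stays moved. The work goes in short steps, Python scripts to look and compute and a tool call to move; the robot and the scene stay as the last step left them, time stands still between calls to the robot, and variables do not carry over. Pictures are saved under pics/ and viewed, about 8 in all and at most 12, crops included, and the job is handed in when it is done.

Besides the shell and the picture viewer there is one more tool, called after "Call:" in YAML: its name, and indented under it one key for each argument. drive_tool: Moves the arm, as the interface text tells. Its arguments: {"type":"object","properties":{"steps":{"type":"array"},"hand":{"type":"number"},"force":{"type":"number"}},"required":["steps"]}

```bash
mkdir -p pics; ls; cat > h.py <<'E'
import sys; sys.path.insert(0,'.')
import numpy as np, cv2, pickle
from bench import manip, viewer
def snap(n,f):
    d=viewer.grab_frame(n); cv2.imwrite(f'pics/{f}.png',d['img']); pickle.dump(d,open(f'{n}.pkl','wb')); return d
def load(n): return pickle.load(open(f'{n}.pkl','rb'))
def ray(d,u,v):
    K=np.array(d['intrinsics']);k=d['k1']; p=cv2.undistortPoints(np.array([[[u,v]]],float),K,np.array([k,0,0,0,0.]))[0,0]
    R=cv2.Rodrigues(np.array(d['rvec'],float))[0]; t=np.array(d['tvec'],float).ravel()
    return -R.T@t, R.T@np.array([p[0],p[1],1])
def at_z(d,u,v,z):
    o,r=ray(d,u,v); return o+r*(z-o[2])/r[2]
def proj(d,P):
    return cv2.projectPoints(np.atleast_2d(np.array(P,float)),np.array(d['rvec'],float),np.array(d['tvec'],float),np.array(d['intrinsics']),np.array([d['k1'],0,0,0,0.]))[0][:,0]
E
python3 - <<'E'
from h import *
a=snap('scene','s0');b=snap('top','t0')
for d in(a,b): print(d['intrinsics'],d['k1'],ray(d,256,192))
print(manip.get_obs())
E
```

```text
pics
[[405.46748769   0.         251.88017825]
 [  0.         405.46748769 195.01686541]
 [  0.           0.           1.        ]] -0.11658444590134032 (array([-297.34764156, -448.12723875,  850.34466083]), array([ 0.65751278,  0.37586928, -0.65311395]))
[[446.44560384   0.         262.2281617 ]
 [  0.         446.44560384 198.07450886]
 [  0.           0.           1.        ]] 0.04569967409883718 (array([ 226.26771598,  -13.37437713, 1177.53181091]), array([ 0.23059356,  0.01930394, -0.9730538 ]))
{'time': 0.1, 'joint_positions': array([-1.24770443,  0.60003815, -0.00251165,  1.60005288,  0.00176856,
        0.94290811, -0.07980515]), 'joint_velocities': array([ 0.00082448, -0.00012967,  0.00052506, -0.00236495, -0.00057376,
       -0.00038336, -0.00040628]), 'joint_efforts': array([ 5.20306989e-03, -7.77992034e+01,  1.57053474e+00, -2.58626872e+01,
        1.27502368e-02,  5.41157366e-03,  3.99446935e-05]), 'eef_pos': array([282.12124041, 667.65877701, 403.9075635 ]), 'ee_rot': array([-6.23773094e-01, -3.07888317e+00,  2.19201407e-03]), 'force': array([-0.01163397,  0.1993157 ,  0.18967204]), 'wrist_torque': array([-0.00862107,  0.01268508,  0.01686936]), 'opening': 1.000397653792858}
```

View pics/s0.png

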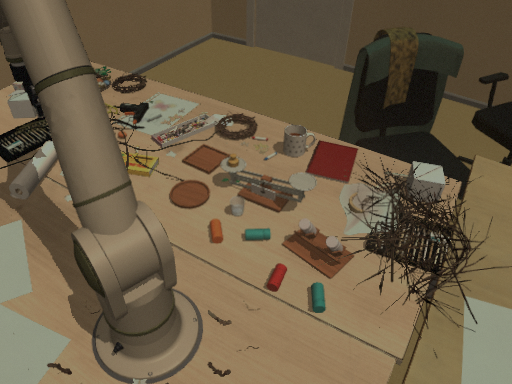

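View pics/t0.png

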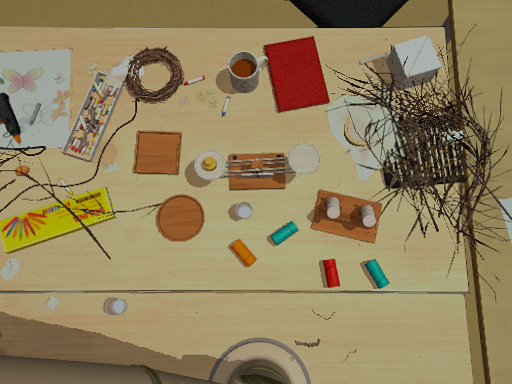

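The top view shows the rack at (345,215) with grey canisters at (333,207) and (367,215). The sample pan is at (304,158) and the brass weight at (210,164). The square tray is at (158,152) and the round tray at (180,217).
Look-alikes: orange (243,252), turquoise (284,233) and (375,273), red (331,272), and a white thing at (116,306). I choose the two grey ones leaning in the rack and will check them in a crop.

```bash
python3 - <<'E'
from h import *
a=load('scene')['img'];b=load('top')['img']
r=lambda i,x,y,w,h,s:cv2.resize(i[y:y+h,x:x+w],None,fx=s,fy=s,interpolation=cv2.INTER_CUBIC)
cv2.imwrite('pics/c1.png',np.vstack([r(b,190,130,200,120,4)[:,:800]]))
cv2.imwrite('pics/c2.png',r(a,160,130,200,150,4))
d=load('top')
for n,u,v,z in[('can1',333,207,80),('can2',367,215,80),('pan',304,158,111),('brass',210,164,79),('sq',158,152,10),('rd',180,217,10),('cup',243,211,40),('white',116,306,0),('wre',155,75,10)]: print(n,at_z(d,u,v,z).round())
E
```

```text
can1 [ 448. -185.   80.]
can2 [ 428. -268.   80.]
pan [ 566. -111.  111.]
brass [560. 127.  79.]
sq [615. 279.  10.]
rd [434. 211.  10.]
cup [445.  43.  40.]
white [206. 365.   0.]
wre [844. 299.  10.]
```

View pics/c1.png

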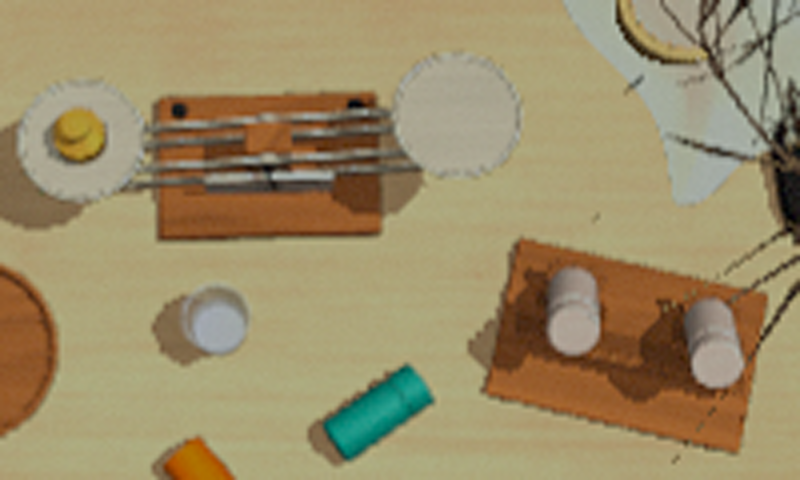

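View pics/c2.png

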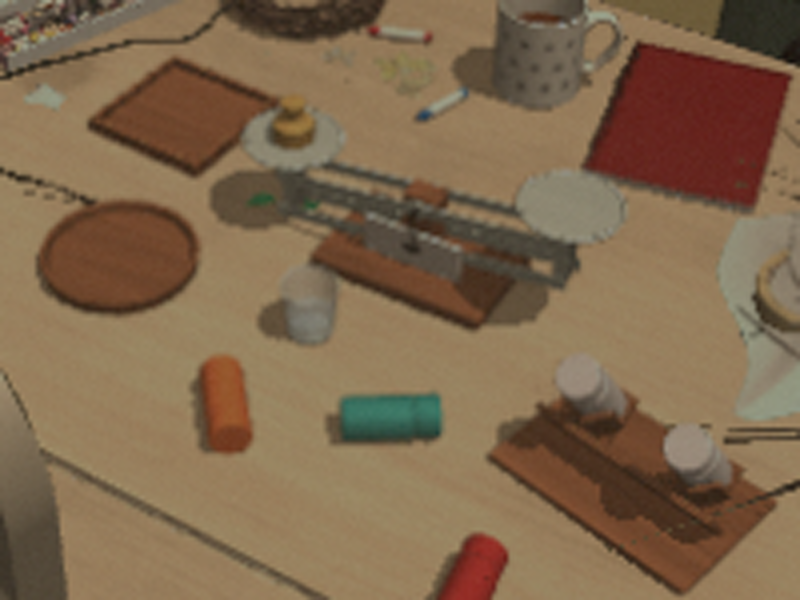

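```bash
cat >> h.py <<'E'
from scipy.spatial.transform import Rotation as Rn
def plan(P,R=None,step=25.,ang=4.,obs=None):
    """delta to target TCP pos P and matrix R, in tool axes, and in row units"""
    o=obs or manip.get_obs(); T=Rn.from_rotvec(o['ee_rot']); P=np.array(P,float)
    d=T.inv().apply(P-o['eef_pos']); w=np.zeros(3)
    if R is not None: w=np.degrees((T.inv()*Rn.from_matrix(R)).as_rotvec())
    print('t',round(o['time'],2),'pos',o['eef_pos'].round(1),'tool mm',d.round(1),'deg',w.round(1),'| row-units',(d/25).round(2),(w/4).round(2),'open',round(o['opening'],3),'F',o['force'].round(1))
def toolR(z,y):
    z=np.array(z,float);z/=np.linalg.norm(z); y=np.array(y,float); y-=z*(y@z); y/=np.linalg.norm(y)
    return np.array([np.cross(y,z),y,z]).T
E
python3 - <<'E'
from h import *
from scipy.optimize import least_squares
dt=load('top');ds=load('scene')
off=lambda yy:(-22*0)
def W(p,L):
    c,s=np.cos(p[2]),np.sin(p[2]); L=np.array(L,float)
    return np.c_[p[0]+c*L[:,0]-s*L[:,1],p[1]+s*L[:,0]+c*L[:,1],L[:,2]]
s35,c35=np.sin(np.radians(35)),np.cos(np.radians(35))
def res(p):
    z=p[3]; cap=W(p,[[22-70*s35,45,z+70*c35],[22-70*s35,-45,z+70*c35]])
    cor=W(p,[[55,85,8],[55,-85,8],[-55,-85,8],[-55,85,8]])
    return np.r_[(proj(dt,cap)-[[333.25,213],[369,221.75]]).ravel(),(proj(ds,cap)-[[304.25,225.5],[332.5,243.25]]).ravel(),
     (proj(dt,cor)-[[319.5,189.5],[381.75,203.25],[375,243],[311.25,228.25]]).ravel()*.7]
f=least_squares(res,[440,-220,-.2,30]);print(f.x,f.fun.round(1))
p=f.x
for y in(45,-45): print('foot',W(p,[[22,y,p[3]]]).round(1),'g55',W(p,[[22-55*s35,y,p[3]+55*c35]]).round(1))
for n,u,v,z in[('sq',158,152,14),('rd',180,217,14)]: print(n,at_z(dt,u,v,z).round())
o=manip.get_obs();print(o['eef_pos'],Rn.from_rotvec(o['ee_rot']).as_matrix().round(3))
E
```

```text
[ 4.39364316e+02 -2.32281960e+02 -2.24276284e-01  2.23805408e+01] [-0.1  0.5 -0.1 -0.2  0.3 -0.1 -0.7 -0.1  0.1 -0.3  0.5 -0.2  0.2  0.
  0.1  0.2]
foot [[ 470.8 -193.3   22.4]] g55 [[ 440.1 -186.3   67.4]]
foot [[ 450.8 -281.    22.4]] g55 [[ 420.  -274.    67.4]]
sq [614. 278.  14.]
rd [434. 210.  14.]
[282.12124041 667.65877701 403.9075635 ] [[-0.921  0.389 -0.   ]
 [ 0.389  0.921 -0.001]
 [-0.    -0.001 -1.   ]]
```

Call:
drive_tool:
  steps:
    - {"dx":-0.96,"dy":-0.75}
    - {"dx":-0.96,"dy":-0.75}
    - {"dx":-0.96,"dy":-0.75}
    - {"dx":-0.96,"dy":-0.75}
    - {"dx":-0.96,"dy":-0.75}
    - {"dx":-0.96,"dy":-0.75}
    - {"dx":-0.96,"dy":-0.75}
    - {"dx":-0.96,"dy":-0.75}

```text
invalid input
```

Call:
drive_tool:
  steps:
    - {"dx":-0.96,"dy":-0.75}
    - {"dx":-0.96,"dy":-0.75}
    - {"dx":-0.96,"dy":-0.75}
    - {"dx":-0.96,"dy":-0.75}
    - {"dx":-0.96,"dy":-0.75}
    - {"dx":-0.96,"dy":-0.75}
    - {"dx":-0.96,"dy":-0.75}
    - {"dx":-0.96,"dy":-0.75}

```text
invalid input
```

```bash
python3 - <<'E'
from h import *
o=manip.get_obs();print(o['joint_positions'].round(4)); print(toolR([0,0,-1],[.222,.975,0]).round(2))
plan([440,-186,310],toolR([0,0,-1],[.222,.975,0]))
E
```

```text
[-1.2477  0.6    -0.0025  1.6001  0.0018  0.9429 -0.0798]
[[-0.98  0.22  0.  ]
 [ 0.22  0.98  0.  ]
 [ 0.    0.   -1.  ]]
t 0.1 pos [282.1 667.7 403.9] tool mm [-477.7 -724.8   95. ] deg [ -0.1   0.  -10.1] | row-units [-19.11 -28.99   3.8 ] [-0.02  0.   -2.52] open 1.0 F [-0.   0.2  0.2]
```

Call:
drive_tool:
  steps:
    - {"dx":-0.96,"dy":-0.75,"dz":0,"wx":0,"wy":0,"wz":0}
    - {"dx":-0.96,"dy":-0.75,"dz":0,"wx":0,"wy":0,"wz":0}
    - {"dx":-0.96,"dy":-0.75,"dz":0,"wx":0,"wy":0,"wz":0}
    - {"dx":-0.96,"dy":-0.75,"dz":0,"wx":0,"wy":0,"wz":0}
    - {"dx":-0.96,"dy":-0.75,"dz":0,"wx":0,"wy":0,"wz":0}
    - {"dx":-0.96,"dy":-0.75,"dz":0,"wx":0,"wy":0,"wz":0}
    - {"dx":-0.96,"dy":-0.75,"dz":0,"wx":0,"wy":0,"wz":0}
    - {"dx":-0.96,"dy":-0.75,"dz":0,"wx":0,"wy":0,"wz":0}

```text
time: 0.9
eef_pos: [400.4, 451.1, 399.7]
ee_rot: [-0.609, -3.078, 0.009]
force: [0.6, -0.1, -0.5]
opening: 1.002
```

Call:
drive_tool:
  steps:
    - {"dx":-0.96,"dy":-0.75,"dz":0,"wx":0,"wy":0,"wz":0}
    - {"dx":-0.96,"dy":-0.75,"dz":0,"wx":0,"wy":0,"wz":0}
    - {"dx":-0.96,"dy":-0.75,"dz":0,"wx":0,"wy":0,"wz":0}
    - {"dx":-0.96,"dy":-0.75,"dz":0,"wx":0,"wy":0,"wz":0}
    - {"dx":-0.96,"dy":-0.75,"dz":0,"wx":0,"wy":0,"wz":0}
    - {"dx":-0.96,"dy":-0.75,"dz":0,"wx":0,"wy":0,"wz":0}
    - {"dx":-0.96,"dy":-0.75,"dz":0,"wx":0,"wy":0,"wz":0}
    - {"dx":-0.96,"dy":-0.75,"dz":0,"wx":0,"wy":0,"wz":0}

```text
time: 1.7
eef_pos: [524.2, 229.4, 398.3]
ee_rot: [-0.608, -3.075, 0.014]
force: [0.4, -0.3, 0.9]
opening: 1.0
```

```bash
python3 - <<'E'
from h import *
o=manip.get_obs();print(o['joint_positions'].round(4))
plan([440,-186,310],toolR([0,0,-1],[.222,.975,0]))
E
```

```text
[-5.1630e-01  4.2560e-01  5.6000e-03  1.9584e+00  3.0000e-04  7.6880e-01
  6.6920e-01]
t 1.7 pos [524.2 229.4 398.3] tool mm [ -80.5 -415.3   92.2] deg [-0.6 -0.3 -9.5] | row-units [ -3.22 -16.61   3.69] [-0.14 -0.08 -2.38] open 1.0 F [ 0.4 -0.3  0.9]
```

Call:
drive_tool:
  steps:
    - {"dx":-0.18,"dy":-0.98,"dz":0.2,"wx":0,"wy":0,"wz":0}
    - {"dx":-0.18,"dy":-0.98,"dz":0.2,"wx":0,"wy":0,"wz":0}
    - {"dx":-0.18,"dy":-0.98,"dz":0.2,"wx":0,"wy":0,"wz":0}
    - {"dx":-0.18,"dy":-0.98,"dz":0.2,"wx":0,"wy":0,"wz":0}
    - {"dx":-0.18,"dy":-0.98,"dz":0.2,"wx":0,"wy":0,"wz":0}
    - {"dx":-0.18,"dy":-0.98,"dz":0.2,"wx":0,"wy":0,"wz":0}
    - {"dx":-0.18,"dy":-0.98,"dz":0.2,"wx":0,"wy":0,"wz":0}
    - {"dx":-0.18,"dy":-0.98,"dz":0.2,"wx":0,"wy":0,"wz":0}

```text
time: 2.5
eef_pos: [482.3, 24.8, 357.8]
ee_rot: [-0.613, -3.074, 0.016]
force: [0.1, 0.2, -0.2]
opening: 1.004
```

Call:
drive_tool:
  steps:
    - {"dx":-0.18,"dy":-0.98,"dz":0.2,"wx":0,"wy":0,"wz":0}
    - {"dx":-0.18,"dy":-0.98,"dz":0.2,"wx":0,"wy":0,"wz":0}
    - {"dx":-0.18,"dy":-0.98,"dz":0.2,"wx":0,"wy":0,"wz":0}
    - {"dx":-0.18,"dy":-0.98,"dz":0.2,"wx":0,"wy":0,"wz":0}
    - {"dx":-0.18,"dy":-0.98,"dz":0.2,"wx":0,"wy":0,"wz":0}
    - {"dx":-0.18,"dy":-0.98,"dz":0.2,"wx":0,"wy":0,"wz":-0.8}
    - {"dx":-0.18,"dy":-0.98,"dz":0.2,"wx":0,"wy":0,"wz":-0.8}
    - {"dx":-0.18,"dy":-0.98,"dz":0.2,"wx":0,"wy":0,"wz":-0.8}

```text
time: 3.3
eef_pos: [441.3, -178.5, 317.4]
ee_rot: [-0.343, -3.113, 0.015]
force: [0.8, -0.2, 0.1]
opening: 1.002
```

```bash
cat >> h.py <<'E'
def tz(a,yaw=-.2243):
    """tool matrix: tilt a deg forward in the rack plane"""
    a=np.radians(a);c,s=np.cos(yaw),np.sin(yaw)
    return toolR([np.sin(a)*c,np.sin(a)*s,-np.cos(a)],[-s,c,0])
def goto(G,a,yaw=-.2243,back=0):
    R=tz(a,yaw); plan(np.array(G,float)-(155+back)*R[:,2],R)
E
python3 - <<'E'
from h import *
print(manip.get_obs()['joint_positions'].round(3))
goto([440,-186,70],10,back=70)
E
```

```text
[ 0.299  0.445 -0.051  2.237  0.072  0.469  1.539]
t 3.3 pos [ 441.3 -178.5  317.4] tool mm [38.4 -7.1 26.2] deg [ -0.6 -10.5   0.3] | row-units [ 1.54 -0.28  1.05] [-0.14 -2.63  0.08] open 1.002 F [ 0.8 -0.2  0.1]
```

Call:
drive_tool:
  steps:
    - {"dx":0.5,"dy":-0.1,"dz":0.3,"wx":-0.05,"wy":-0.9,"wz":0}
    - {"dx":0.5,"dy":-0.1,"dz":0.3,"wx":-0.05,"wy":-0.9,"wz":0}
    - {"dx":0.5,"dy":-0.1,"dz":0.3,"wx":-0.05,"wy":-0.9,"wz":0}
    - {"dx":0,"dy":0,"dz":0,"wx":0,"wy":0,"wz":0}

```text
time: 3.7
eef_pos: [402.0, -182.5, 291.3]
ee_rot: [0.331, 2.941, -0.032]
force: [0.1, -0.5, 0.4]
opening: 0.999
```

```bash
python3 - <<'E'
from h import *
print(manip.get_obs()['joint_positions'].round(3))
goto([440,-186,70],10)
d=snap('scene','s1'); i=d['img'][150:300,210:410]; cv2.imwrite('pics/c3.png',cv2.resize(i,None,fx=4,fy=4,interpolation=cv2.INTER_CUBIC))
E
```

```text
[ 0.342  0.452 -0.055  2.394  0.105  0.114  1.539]
t 3.7 pos [ 402.  -182.5  291.3] tool mm [ 1.7  5.1 69.5] deg [-0.   0.5  0. ] | row-units [0.07 0.2  2.78] [-0.01  0.12  0.01] open 0.999 F [ 0.1 -0.5  0.4]
```

View pics/c3.png

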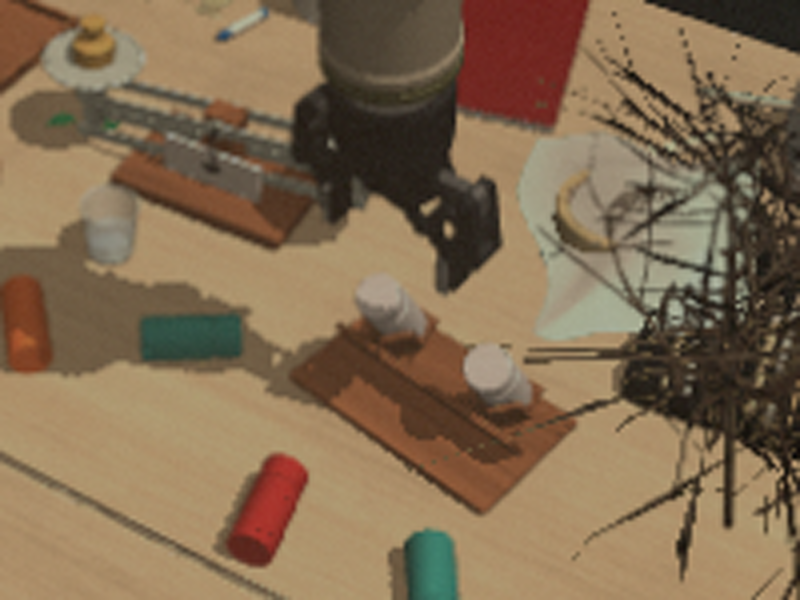

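Crop check: both rack canisters, at (390,305) and (495,375), are plain grey. The turquoise, red and orange ones lie on the table, so the choice holds. Joint 6 is near its limit, so I'll go vertical for the grasp.

Call:
drive_tool:
  steps:
    - {"dx":-0.5,"dy":0,"dz":0.1,"wx":0,"wy":0.85,"wz":0}
    - {"dx":-0.5,"dy":0.1,"dz":0.1,"wx":0,"wy":0.85,"wz":0}
    - {"dx":-0.5,"dy":0.1,"dz":0.1,"wx":0,"wy":0.85,"wz":0}
    - {"dx":0,"dy":0,"dz":0,"wx":0,"wy":0,"wz":0}

```text
time: 4.15
eef_pos: [447.4, -186.3, 291.1]
ee_rot: [0.349, 3.119, -0.002]
force: [-0.6, -0.6, 0.5]
opening: 1.0
```

```bash
python3 - <<'E'
from h import *
print(manip.get_obs()['joint_positions'].round(3))
goto([440,-186,71],0)
E
```

```text
[ 0.326  0.498 -0.068  2.242  0.086  0.401  1.536]
t 4.15 pos [ 447.4 -186.3  291.1] tool mm [ 7.5 -1.3 65.1] deg [-0.1  0.2  0.1] | row-units [ 0.3  -0.05  2.6 ] [-0.02  0.05  0.02] open 1.0 F [-0.6 -0.6  0.5]
```

Call:
drive_tool:
  steps:
    - {"dx":0.15,"dy":-0.05,"dz":0.5,"wx":0,"wy":0,"wz":0}
    - {"dx":0.15,"dy":0,"dz":0.5,"wx":0,"wy":0,"wz":0}
    - {"dx":0,"dy":0,"dz":0.5,"wx":0,"wy":0,"wz":0}
    - {"dx":0,"dy":0,"dz":0.5,"wx":0,"wy":0,"wz":0}
    - {"dx":0,"dy":0,"dz":0.5,"wx":0,"wy":0,"wz":0}
    - {"dx":0,"dy":0,"dz":0.2,"wx":0,"wy":0,"wz":0}
    - {"dx":0,"dy":0,"dz":0,"wx":0,"wy":0,"wz":0}

```text
time: 4.85
eef_pos: [443.0, -185.4, 224.2]
ee_rot: [0.343, 3.105, -0.005]
force: [0.2, 0.4, 0.3]
opening: 1.0
```

```bash
python3 - <<'E'
from h import *
print(manip.get_obs()['joint_positions'].round(3))
goto([440,-186,71],0)
d=snap('scene','s2'); i=d['img'][150:300,210:410]; cv2.imwrite('pics/c4.png',cv2.resize(i,None,fx=4,fy=4,interpolation=cv2.INTER_CUBIC))
E
```

```text
[ 0.304  0.622 -0.037  2.297  0.11   0.206  1.518]
t 4.85 pos [ 443.  -185.4  224.2] tool mm [ 2.7 -1.2 -1.8] deg [-0.1  1.   0.3] | row-units [ 0.11 -0.05 -0.07] [-0.02  0.26  0.07] open 1.0 F [0.2 0.4 0.3]
```

View pics/c4.png

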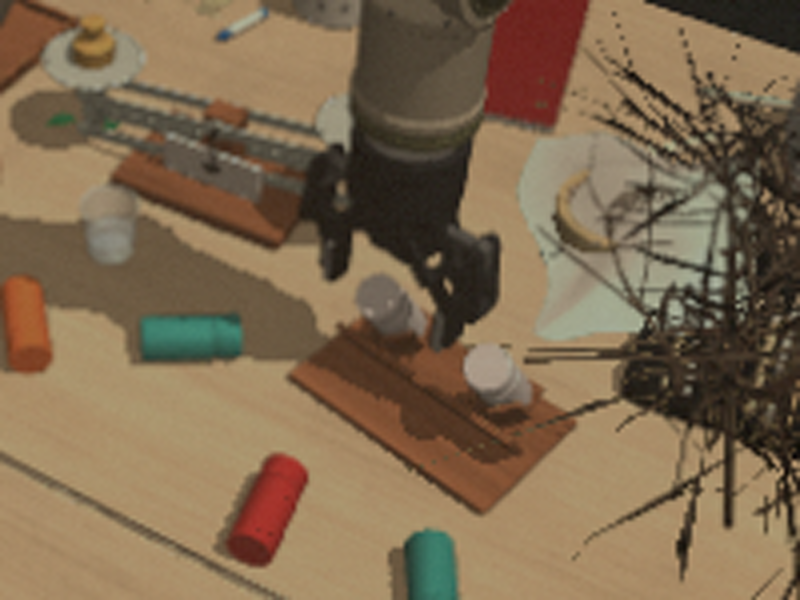

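Call:
drive_tool:
  steps:
    - {"dx":0.1,"dy":0,"dz":0,"wx":0,"wy":0,"wz":0}
    - {"dx":0,"dy":0,"dz":0,"wx":0,"wy":0,"wz":0}
    - {"dx":0,"dy":0,"dz":0,"wx":0,"wy":0,"wz":0}
    - {"dx":0,"dy":0,"dz":0,"wx":0,"wy":0,"wz":0}
    - {"dx":0,"dy":0,"dz":0,"wx":0,"wy":0,"wz":0}
    - {"dx":0,"dy":0,"dz":0,"wx":0,"wy":0,"wz":0}
    - {"dx":0,"dy":0,"dz":0,"wx":0,"wy":0,"wz":0}
    - {"dx":0,"dy":0,"dz":0,"wx":0,"wy":0,"wz":0}
  hand: 1
  force: 50

```text
time: 5.7
eef_pos: [440.6, -185.0, 228.8]
ee_rot: [0.342, 3.098, -0.007]
force: [-0.9, 0.9, -2.4]
opening: 0.362
```

Call:
drive_tool:
  steps:
    - {"dx":0,"dy":0,"dz":-0.5,"wx":0,"wy":0,"wz":0}
    - {"dx":0,"dy":0,"dz":-0.9,"wx":0,"wy":0,"wz":0}
    - {"dx":0,"dy":0,"dz":-0.9,"wx":0,"wy":0,"wz":0}
    - {"dx":0,"dy":0,"dz":-0.9,"wx":0,"wy":0,"wz":0}
    - {"dx":0,"dy":0,"dz":-0.9,"wx":0,"wy":0,"wz":0}
    - {"dx":0,"dy":0,"dz":-0.9,"wx":0,"wy":0,"wz":0}

```text
time: 6.3
eef_pos: [437.1, -183.6, 354.1]
ee_rot: [0.342, 3.107, -0.004]
force: [-0.0, -0.5, -1.9]
opening: 0.358
```

Call:
drive_tool:
  steps:
    - {"dx":0,"dy":0,"dz":0,"wx":0,"wy":0.95,"wz":0}
    - {"dx":0,"dy":0,"dz":0,"wx":0,"wy":0.95,"wz":0}
    - {"dx":0,"dy":0,"dz":0,"wx":0,"wy":0.95,"wz":0}
    - {"dx":0,"dy":0,"dz":0,"wx":0,"wy":0.95,"wz":0}
    - {"dx":0,"dy":0,"dz":0,"wx":0,"wy":0.95,"wz":0}
    - {"dx":0,"dy":0,"dz":0,"wx":0,"wy":0.95,"wz":0}
    - {"dx":0,"dy":0,"dz":0,"wx":0,"wy":0.95,"wz":0}
    - {"dx":0,"dy":0,"dz":0,"wx":0,"wy":0.95,"wz":0}

```text
time: 7.1
eef_pos: [436.5, -183.9, 357.4]
ee_rot: [-0.288, -2.6, -0.076]
force: [-0.7, -0.5, -1.9]
opening: 0.357
```

```bash
python3 - <<'E'
from h import *
print(manip.get_obs()['joint_positions'].round(3))
goto([566,-111,230],-35)
E
```

```text
[ 0.321  0.483 -0.071  2.064  0.054  1.124  1.562]
t 7.1 pos [ 436.5 -183.9  357.4] tool mm [-172.3   99.1 -100.2] deg [-0.2  4.8  0.1] | row-units [-6.89  3.97 -4.01] [-0.05  1.19  0.03] open 0.357 F [-0.7 -0.5 -1.9]
```

Call:
drive_tool:
  steps:
    - {"dx":-0.86,"dy":0.5,"dz":-0.5,"wx":0,"wy":0.15,"wz":0}
    - {"dx":-0.86,"dy":0.5,"dz":-0.5,"wx":0,"wy":0.15,"wz":0}
    - {"dx":-0.86,"dy":0.5,"dz":-0.5,"wx":0,"wy":0.15,"wz":0}
    - {"dx":-0.86,"dy":0.5,"dz":-0.5,"wx":0,"wy":0.15,"wz":0}
    - {"dx":-0.86,"dy":0.5,"dz":-0.5,"wx":0,"wy":0.15,"wz":0}
    - {"dx":-0.86,"dy":0.5,"dz":-0.5,"wx":0,"wy":0.15,"wz":0}
    - {"dx":-0.86,"dy":0.5,"dz":-0.5,"wx":0,"wy":0.15,"wz":0}
    - {"dx":-0.86,"dy":0.5,"dz":-0.5,"wx":0,"wy":0.15,"wz":0}

```text
time: 7.9
eef_pos: [657.2, -130.2, 344.7]
ee_rot: [-0.284, -2.506, -0.087]
force: [0.1, -0.1, -1.5]
opening: 0.36
```

Call:
drive_tool:
  steps:
    - {"dx":0,"dy":0,"dz":0,"wx":0,"wy":0,"wz":0}
    - {"dx":0,"dy":0,"dz":0,"wx":0,"wy":0,"wz":0}

```text
time: 8.1
eef_pos: [659.8, -128.3, 342.2]
ee_rot: [-0.28, -2.506, -0.087]
force: [-1.1, -0.6, -2.2]
opening: 0.362
```

```bash
python3 - <<'E'
from h import *
goto([566,-111,230],-35)
d=snap('scene','s3'); e=snap('top','t3'); r=lambda i,x,y:cv2.resize(i[y:y+150,x:x+100],None,fx=4,fy=4,interpolation=cv2.INTER_CUBIC)
cv2.imwrite('pics/c5.png',np.hstack([r(d['img'],255,100),r(e['img'],260,90)]))
E
```

```text
t 8.1 pos [ 659.8 -128.3  342.2] tool mm [13.8 -4.  -8.3] deg [-0.2 -0.7  0. ] | row-units [ 0.55 -0.16 -0.33] [-0.04 -0.17  0.01] open 0.362 F [-1.1 -0.6 -2.2]
```

View pics/c5.png

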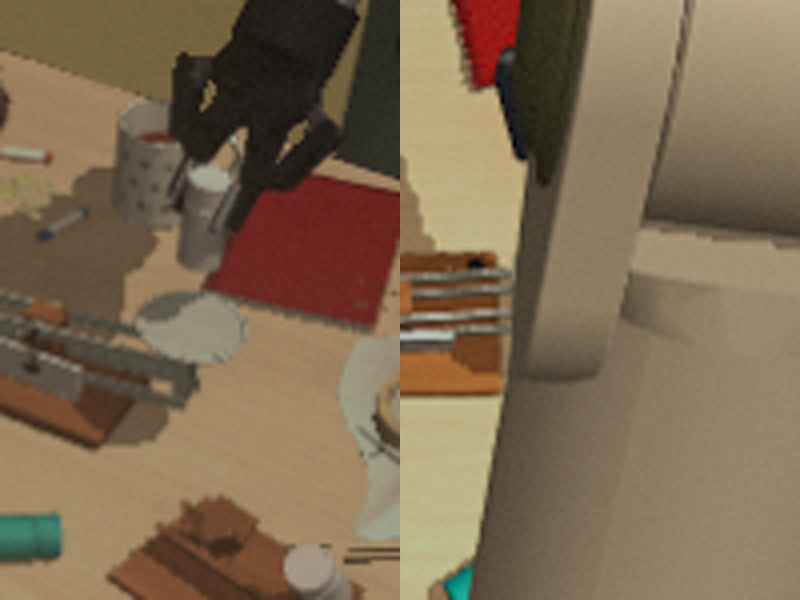

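The left half of the crop shows the canister held above the pan, cap centre (212,180) and foot centre about (203,252), looking upright. I'll check it numerically.

```bash
cat >> h.py <<'E'
def G():
    o=manip.get_obs(); return o['eef_pos']+155*Rn.from_rotvec(o['ee_rot']).as_matrix()[:,2]
E
python3 - <<'E'
from h import *
d=load('scene'); g=G(); print(g.round(1))
for dz in(10,12,16,20): print(dz,(proj(d,[g+[0,0,dz],g+[0,0,dz-70],[566,-111,111]])*4-np.array([255,100])*4).round(0).tolist())
R=tz(-35)
for t in(-8,8):
    v=np.array([np.sin(np.radians(t))*np.cos(-.224),np.sin(np.radians(t))*np.sin(-.224),np.cos(np.radians(t))])
    print(t,(proj(d,[g+15*v,g-55*v])*4-np.array([255,100])*4).round(0).tolist())
E
```

```text
[ 571.1 -108.7  216.7]
10 [[210.0, 184.0], [199.0, 266.0], [193.0, 321.0]]
12 [[210.0, 182.0], [200.0, 264.0], [193.0, 321.0]]
16 [[211.0, 177.0], [200.0, 259.0], [193.0, 321.0]]
20 [[211.0, 172.0], [201.0, 255.0], [193.0, 321.0]]
-8 [[209.0, 180.0], [207.0, 255.0]]
8 [[213.0, 177.0], [193.0, 264.0]]
```

```bash
python3 - <<'E'
from h import *
goto([567,-110,166],-33)
E
```

```text
t 8.2 pos [ 659.3 -128.4  342.6] tool mm [-19.3  -2.5  43.5] deg [-0.1 -2.7  0. ] | row-units [-0.77 -0.1   1.74] [-0.04 -0.66  0.  ] open 0.364 F [-0.4  0.9 -1.4]
```

Call:
drive_tool:
  steps:
    - {"dx":-0.18,"dy":-0.03,"dz":0.29,"wx":0,"wy":0,"wz":0}
    - {"dx":-0.18,"dy":-0.03,"dz":0.29,"wx":0,"wy":0,"wz":0}
    - {"dx":-0.18,"dy":-0.03,"dz":0.29,"wx":0,"wy":0,"wz":0}
    - {"dx":-0.18,"dy":0,"dz":0.29,"wx":0,"wy":0,"wz":0}
    - {"dx":-0.12,"dy":0,"dz":0.2,"wx":0,"wy":0,"wz":0}
    - {"dx":0,"dy":0,"dz":0,"wx":0,"wy":0,"wz":0}

```text
time: 8.8
eef_pos: [653.2, -132.1, 299.5]
ee_rot: [-0.284, -2.504, -0.087]
force: [-0.1, -0.8, -0.6]
opening: 0.361
```

```bash
python3 - <<'E'
from h import *
print(G().round(1),manip.get_obs()['force'])
E
```

```text
[ 565.  -112.3  173.7] [-0.1160507  -0.75980706 -0.60829901]
```

Call:
drive_tool:
  steps:
    - {"dx":-0.07,"dy":0,"dz":0.1,"wx":0,"wy":0,"wz":0}
    - {"dx":-0.07,"dy":0,"dz":0.1,"wx":0,"wy":0,"wz":0}
    - {"dx":-0.07,"dy":0,"dz":0.1,"wx":0,"wy":0,"wz":0}
    - {"dx":0,"dy":0,"dz":0,"wx":0,"wy":0,"wz":0}

```text
time: 9.2
eef_pos: [653.4, -132.0, 289.9]
ee_rot: [-0.284, -2.505, -0.087]
force: [-0.6, -0.6, -0.9]
opening: 0.361
```

```bash
python3 - <<'E'
from h import *
print(G().round(1),manip.get_obs()['force'])
d=snap('scene','s4'); cv2.imwrite('pics/c6.png',cv2.resize(d['img'][100:230,200:370],None,fx=4,fy=4,interpolation=cv2.INTER_CUBIC))
E
```

```text
[ 565.2 -112.2  164. ] [-0.56984964 -0.59352081 -0.90866184]
```

View pics/c6.png

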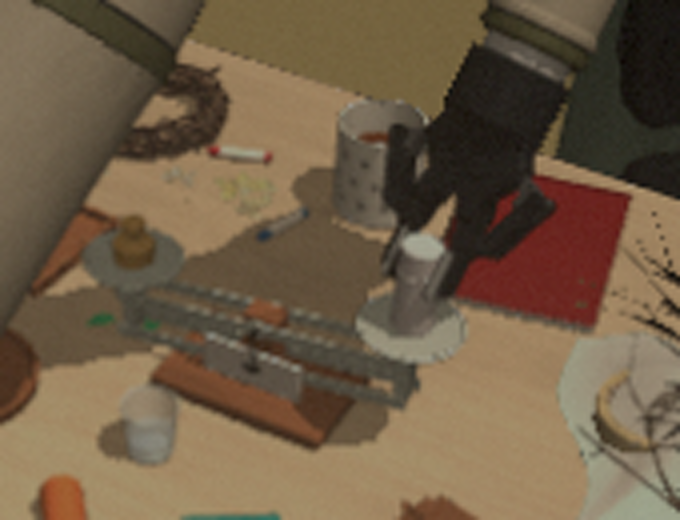

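The canister stands at about the pan's centre, cap (425,248), brass weight (133,245) still low. I'll compare the brass centroid across frames to sense contact.

```bash
cat >> h.py <<'E'
def brass(img):
    x0,y0=220,148; c=img[y0:y0+32,x0:x0+30]; h=cv2.cvtColor(c,cv2.COLOR_BGR2HSV)
    m=((h[...,0]>12)&(h[...,0]<32)&(h[...,1]>150)).astype(np.uint8); y,x=np.nonzero(m); return len(x),(x.mean()+x0).round(2),(y.mean()+y0).round(2)
E
python3 - <<'E'
from h import *
for f in('s0','s1','s2','s3','s4'): print(f,brass(cv2.imread(f'pics/{f}.png')))
d=load('scene');print('expected px per z:',proj(d,[[560,127,95],[560,127,111]]).round(1).tolist())
g=G()
for dz in(10,14,18): print(dz,((proj(d,[g+[0,0,dz]])-[200,100])*4).round(0))
E
```

```text
s0 (25, np.float64(232.44), np.float64(160.64))
s1 (16, np.float64(231.81), np.float64(160.0))
s2 (17, np.float64(231.94), np.float64(159.41))
s3 (27, np.float64(232.56), np.float64(160.19))
s4 (18, np.float64(232.11), np.float64(160.89))
expected px per z: [[233.6, 159.3], [233.6, 155.1]]
10 [[423. 252.]]
14 [[423. 247.]]
18 [[424. 243.]]
```

Call:
drive_tool:
  steps:
    - {"dx":-0.06,"dy":0,"dz":0.08,"wx":0,"wy":0,"wz":0}
    - {"dx":-0.03,"dy":0,"dz":0.05,"wx":0,"wy":0,"wz":0}
    - {"dx":0,"dy":0,"dz":0,"wx":0,"wy":0,"wz":0}

```text
time: 9.55
eef_pos: [653.6, -132.0, 286.4]
ee_rot: [-0.284, -2.506, -0.087]
force: [0.9, -0.3, -1.1]
opening: 0.36
```

```bash
python3 - <<'E'
from h import *
d=snap('scene','s5');print(G().round(1),manip.get_obs()['force'],brass(d['img']))
E
```

```text
[ 565.5 -112.3  160.5] [-0.06955957 -0.10368286 -0.00332534] (19, np.float64(232.68), np.float64(160.32))
```

Call:
drive_tool:
  steps:
    - {"dx":0,"dy":0,"dz":0,"wx":0,"wy":0,"wz":0}
    - {"dx":0,"dy":0,"dz":0,"wx":0,"wy":0,"wz":0}
    - {"dx":0,"dy":0,"dz":0,"wx":0,"wy":0,"wz":0}
    - {"dx":0,"dy":0,"dz":0,"wx":0,"wy":0,"wz":0}
    - {"dx":0,"dy":0,"dz":0,"wx":0,"wy":0,"wz":0}
    - {"dx":0,"dy":0,"dz":0,"wx":0,"wy":0,"wz":0}
    - {"dx":0,"dy":0,"dz":0,"wx":0,"wy":0,"wz":0}
    - {"dx":0,"dy":0,"dz":0,"wx":0,"wy":0,"wz":0}
  hand: -0.5

```text
time: 10.4
eef_pos: [653.6, -131.9, 287.2]
ee_rot: [-0.284, -2.506, -0.087]
force: [0.1, 0.3, -0.6]
opening: 0.751
```

Call:
drive_tool:
  steps:
    - {"dx":0,"dy":0,"dz":0,"wx":0,"wy":0,"wz":0}
    - {"dx":0,"dy":0,"dz":0,"wx":0,"wy":0,"wz":0}
    - {"dx":0,"dy":0,"dz":0,"wx":0,"wy":0,"wz":0}
    - {"dx":0,"dy":0,"dz":0,"wx":0,"wy":0,"wz":0}
    - {"dx":0,"dy":0,"dz":0,"wx":0,"wy":0,"wz":0}
    - {"dx":0,"dy":0,"dz":0,"wx":0,"wy":0,"wz":0}
    - {"dx":0,"dy":0,"dz":0,"wx":0,"wy":0,"wz":0}
    - {"dx":0,"dy":0,"dz":0,"wx":0,"wy":0,"wz":0}

```text
time: 11.2
eef_pos: [653.7, -131.9, 287.2]
ee_rot: [-0.284, -2.506, -0.087]
force: [1.3, -0.9, 0.6]
opening: 0.752
```

```bash
python3 - <<'E'
from h import *
d=snap('scene','s6');print(G().round(1),manip.get_obs()['force'],brass(d['img']))
cv2.imwrite('pics/c7.png',cv2.resize(d['img'][100:230,200:370],None,fx=4,fy=4,interpolation=cv2.INTER_CUBIC))
E
```

```text
[ 565.6 -112.2  161.1] [ 0.4670923  -0.17315741  0.24732438] (22, np.float64(232.95), np.float64(153.05))
```

View pics/c7.png

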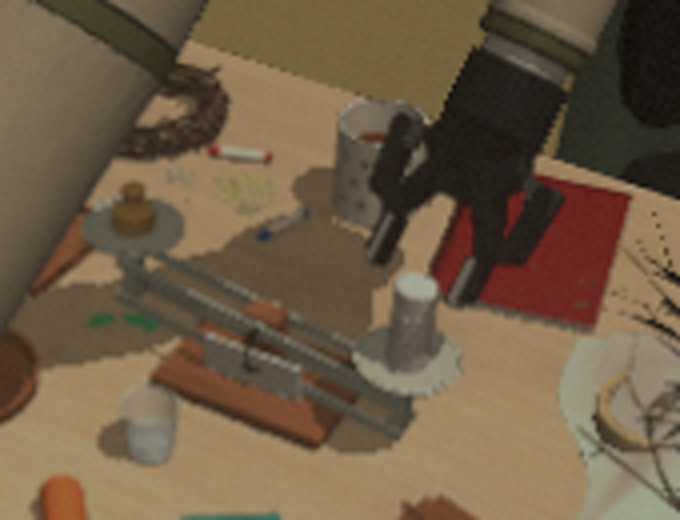

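The brass weight rose (153 against 160.5 px) and the sample pan sits low, with the canister upright at cap (417,287). So the first canister is heavier and goes in the square tray.

```bash
python3 - <<'E'
from h import *
d=load('scene');c=at_z(d,200+417/4,100+287/4,149);print(c.round(1),G().round(1), at_z(d,200+408/4,100+362/4,79).round(1))
goto([c[0],c[1],133],-35)
o=manip.get_obs();print(Rn.from_rotvec(o['ee_rot']).as_matrix().round(3))
E
```

```text
[ 557.6 -114.2  149. ] [ 565.6 -112.2  161.1] [ 558.1 -114.6   79. ]
t 11.25 pos [ 653.6 -131.9  287.2] tool mm [-8.8 -4.  27.1] deg [-0.1 -0.6 -0.1] | row-units [-0.35 -0.16  1.09] [-0.03 -0.15 -0.03] open 0.748 F [ 0.5 -0.2  0.2]
[[-0.792  0.223 -0.568]
 [ 0.183  0.975  0.128]
 [ 0.582 -0.003 -0.813]]
```

Call:
drive_tool:
  steps:
    - {"dx":-0.1,"dy":-0.04,"dz":0.35,"wx":0,"wy":0,"wz":0}
    - {"dx":-0.1,"dy":-0.04,"dz":0.35,"wx":0,"wy":0,"wz":0}
    - {"dx":-0.1,"dy":-0.04,"dz":0.3,"wx":0,"wy":0,"wz":0}
    - {"dx":0,"dy":0,"dz":0,"wx":0,"wy":0,"wz":0}

```text
time: 11.65
eef_pos: [643.5, -133.1, 259.9]
ee_rot: [-0.284, -2.506, -0.087]
force: [-0.5, -1.0, 0.2]
opening: 0.749
```

```bash
python3 - <<'E'
from h import *
print(G().round(1)); goto([558,-114,133],-35.3)
E
```

```text
[ 555.4 -113.3  133.9]
t 11.65 pos [ 643.5 -133.1  259.9] tool mm [-1.8 -0.4 -0.8] deg [-0.1 -0.3 -0.1] | row-units [-0.07 -0.02 -0.03] [-0.03 -0.08 -0.03] open 0.749 F [-0.5 -1.   0.2]
```

Call:
drive_tool:
  steps:
    - {"dx":0,"dy":0,"dz":0,"wx":0,"wy":0,"wz":0}
    - {"dx":0,"dy":0,"dz":0,"wx":0,"wy":0,"wz":0}
    - {"dx":0,"dy":0,"dz":0,"wx":0,"wy":0,"wz":0}
    - {"dx":0,"dy":0,"dz":0,"wx":0,"wy":0,"wz":0}
    - {"dx":0,"dy":0,"dz":0,"wx":0,"wy":0,"wz":0}
    - {"dx":0,"dy":0,"dz":0,"wx":0,"wy":0,"wz":0}
  hand: 1
  force: 40

```text
time: 12.25
eef_pos: [643.6, -133.2, 259.9]
ee_rot: [-0.284, -2.505, -0.087]
force: [-0.2, 0.3, -0.4]
opening: 0.362
```

Call:
drive_tool:
  steps:
    - {"dx":0.2,"dy":0,"dz":-0.3,"wx":0,"wy":0,"wz":0}
    - {"dx":0.55,"dy":0,"dz":-0.8,"wx":0,"wy":0,"wz":0}
    - {"dx":0.55,"dy":0,"dz":-0.8,"wx":0,"wy":0,"wz":0}
    - {"dx":0.55,"dy":0,"dz":-0.8,"wx":0,"wy":0,"wz":0}
    - {"dx":0.55,"dy":0,"dz":-0.8,"wx":0,"wy":0,"wz":0}
    - {"dx":0,"dy":0,"dz":0,"wx":0,"wy":0,"wz":0}

```text
time: 12.85
eef_pos: [646.2, -133.4, 372.0]
ee_rot: [-0.284, -2.506, -0.087]
force: [0.4, 0.1, -1.2]
opening: 0.37
```

```bash
python3 - <<'E'
from h import *
d=snap('scene','s7');print(G().round(1),brass(d['img'])); goto([616,270,220],-35.5)
E
```

```text
[ 557.7 -113.5  244.4] (25, np.float64(233.12), np.float64(159.88))
t 12.9 pos [ 645.9 -133.3  370.3] tool mm [ 10.2 386.6  35.6] deg [-0.1 -0.2 -0.1] | row-units [ 0.41 15.46  1.42] [-0.03 -0.05 -0.03] open 0.369 F [-1.4 -0.6 -2.2]
```

Call:
drive_tool:
  steps:
    - {"dx":0.11,"dy":0.97,"dz":0.08,"wx":0,"wy":0,"wz":0}
    - {"dx":0.11,"dy":0.97,"dz":0.08,"wx":0,"wy":0,"wz":0}
    - {"dx":0.11,"dy":0.97,"dz":0.08,"wx":0,"wy":0,"wz":0}
    - {"dx":0.11,"dy":0.97,"dz":0.08,"wx":0,"wy":0,"wz":0}
    - {"dx":0.11,"dy":0.97,"dz":0.08,"wx":0,"wy":0,"wz":0}
    - {"dx":0.11,"dy":0.97,"dz":0.08,"wx":0,"wy":0,"wz":0}
    - {"dx":0.11,"dy":0.97,"dz":0.08,"wx":0,"wy":0,"wz":0}
    - {"dx":0.11,"dy":0.97,"dz":0.08,"wx":0,"wy":0,"wz":0}

```text
time: 13.7
eef_pos: [660.9, 74.7, 361.4]
ee_rot: [-0.284, -2.494, -0.085]
force: [-0.9, 0.8, -1.7]
opening: 0.362
```

Call:
drive_tool:
  steps:
    - {"dx":0.11,"dy":0.97,"dz":0.08,"wx":0,"wy":0,"wz":0}
    - {"dx":0.11,"dy":0.97,"dz":0.08,"wx":0,"wy":0,"wz":0}
    - {"dx":0.11,"dy":0.97,"dz":0.08,"wx":0,"wy":0,"wz":0}
    - {"dx":0.11,"dy":0.97,"dz":0.08,"wx":0,"wy":0,"wz":0}
    - {"dx":0.11,"dy":0.97,"dz":0.08,"wx":0,"wy":0,"wz":0}
    - {"dx":0.11,"dy":0.97,"dz":0.08,"wx":0,"wy":0,"wz":0}
    - {"dx":0.11,"dy":0.97,"dz":0.08,"wx":0,"wy":0,"wz":0}
    - {"dx":0.11,"dy":0.97,"dz":0.08,"wx":0,"wy":0,"wz":0}

```text
time: 14.5
eef_pos: [670.3, 292.4, 350.1]
ee_rot: [-0.27, -2.478, -0.077]
force: [0.9, 0.1, -1.5]
opening: 0.367
```

```bash
python3 - <<'E'
from h import *
print(G().round(1)); goto([588,276,110],-35.5)
E
```

```text
[578.3 311.  226.8]
t 14.5 pos [670.3 292.4 350.1] tool mm [-79.5 -33.2  83.1] deg [-0.9 -1.8  0.2] | row-units [-3.18 -1.33  3.32] [-0.21 -0.44  0.04] open 0.367 F [ 0.9  0.1 -1.5]
```

Call:
drive_tool:
  steps:
    - {"dx":-0.5,"dy":-0.25,"dz":0.53,"wx":-0.03,"wy":-0.08,"wz":0}
    - {"dx":-0.5,"dy":-0.25,"dz":0.53,"wx":-0.03,"wy":-0.08,"wz":0}
    - {"dx":-0.5,"dy":-0.25,"dz":0.53,"wx":-0.03,"wy":-0.08,"wz":0}
    - {"dx":-0.5,"dy":-0.22,"dz":0.53,"wx":-0.03,"wy":-0.08,"wz":0}
    - {"dx":-0.5,"dy":-0.22,"dz":0.53,"wx":-0.03,"wy":-0.08,"wz":0}
    - {"dx":-0.4,"dy":-0.1,"dz":0.4,"wx":-0.03,"wy":-0.04,"wz":0}
    - {"dx":0,"dy":0,"dz":0,"wx":0,"wy":0,"wz":0}

```text
time: 15.2
eef_pos: [666.8, 275.2, 234.1]
ee_rot: [-0.255, -2.498, -0.084]
force: [-0.3, 0.3, -1.1]
opening: 0.367
```

```bash
python3 - <<'E'
from h import *
print(G().round(1)); goto([588,276,62],-35.5)
d=snap('scene','s8');e=snap('top','t8');r=lambda i,x,y:cv2.resize(i[y:y+150,x:x+100],None,fx=4,fy=4,interpolation=cv2.INTER_CUBIC)
cv2.imwrite('pics/c8.png',np.hstack([r(d['img'],160,70),r(e['img'],120,80)]))
E
```

```text
[577.1 293.8 109. ]
t 15.2 pos [666.8 275.2 234.1] tool mm [-37.3 -17.1  29.5] deg [-0.7 -0.7  1. ] | row-units [-1.49 -0.68  1.18] [-0.17 -0.18  0.25] open 0.367 F [-0.3  0.3 -1.1]
```

View pics/c8.png

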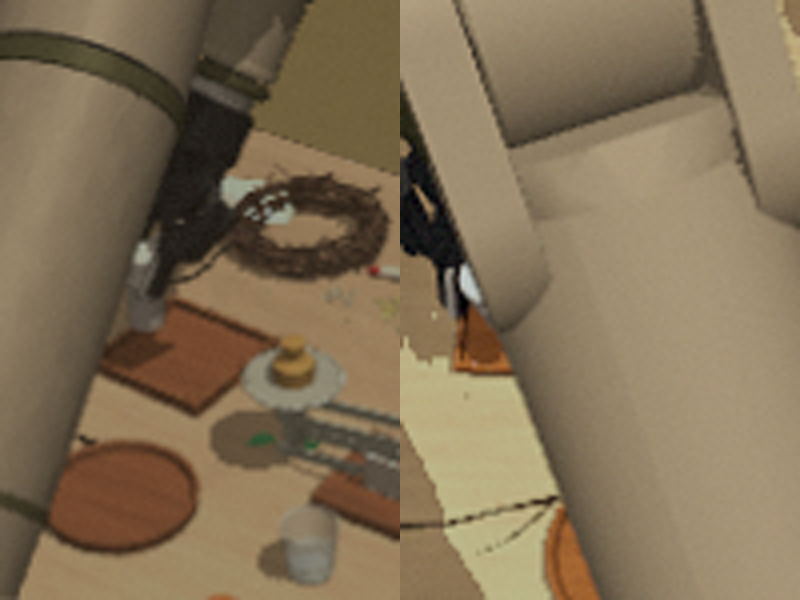

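The scene view shows the canister at (148,300) upright over the left part of the square tray. Continuing down.

Call:
drive_tool:
  steps:
    - {"dx":-0.27,"dy":-0.17,"dz":0.2,"wx":-0.04,"wy":-0.04,"wz":0.06}
    - {"dx":-0.27,"dy":-0.17,"dz":0.2,"wx":-0.04,"wy":-0.04,"wz":0.06}
    - {"dx":-0.27,"dy":-0.15,"dz":0.2,"wx":-0.04,"wy":-0.04,"wz":0.06}
    - {"dx":-0.27,"dy":-0.1,"dz":0.2,"wx":-0.04,"wy":-0.04,"wz":0.06}
    - {"dx":-0.2,"dy":-0.1,"dz":0.15,"wx":0,"wy":0,"wz":0}
    - {"dx":0,"dy":0,"dz":0,"wx":0,"wy":0,"wz":0}

```text
time: 15.9
eef_pos: [677.0, 255.6, 197.8]
ee_rot: [-0.283, -2.513, -0.096]
force: [-0.5, -0.8, -2.2]
opening: 0.368
```

```bash
python3 - <<'E'
from h import *
print(G().round(1)); goto([588,276,60],-35.5)
E
```

```text
[589.9 276.1  71.2]
t 15.9 pos [677.  255.6 197.8] tool mm [-5.7  0.1 10.2] deg [0.2 0.2 0.1] | row-units [-0.23  0.    0.41] [0.06 0.06 0.02] open 0.368 F [-0.5 -0.8 -2.2]
```

Call:
drive_tool:
  steps:
    - {"dx":-0.06,"dy":0,"dz":0.12,"wx":0,"wy":0,"wz":0}
    - {"dx":-0.06,"dy":0,"dz":0.12,"wx":0,"wy":0,"wz":0}
    - {"dx":-0.05,"dy":0,"dz":0.08,"wx":0,"wy":0,"wz":0}
    - {"dx":0,"dy":0,"dz":0,"wx":0,"wy":0,"wz":0}

```text
time: 16.3
eef_pos: [675.7, 256.3, 188.3]
ee_rot: [-0.282, -2.513, -0.096]
force: [-0.4, -1.2, -0.5]
opening: 0.364
```

```bash
python3 - <<'E'
from h import *
o=manip.get_obs();print(G().round(1),o['force'].round(1),o['wrist_torque'].round(2))
E
```

```text
[588.6 276.9  61.8] [-0.4 -1.2 -0.5] [-0.19 -0.78  0.03]
```

Call:
drive_tool:
  steps:
    - {"dx":-0.04,"dy":0,"dz":0.07,"wx":0,"wy":0,"wz":0}
    - {"dx":0,"dy":0,"dz":0,"wx":0,"wy":0,"wz":0}

```text
time: 16.5
eef_pos: [675.5, 256.7, 186.4]
ee_rot: [-0.282, -2.513, -0.097]
force: [0.1, 0.7, -1.4]
opening: 0.367
```

Call:
drive_tool:
  steps:
    - {"dx":0,"dy":0,"dz":0,"wx":0,"wy":0,"wz":0}

```text
time: 16.6
eef_pos: [675.5, 256.9, 186.5]
ee_rot: [-0.282, -2.513, -0.097]
force: [-0.1, 0.9, -1.3]
opening: 0.364
```

```bash
python3 - <<'E'
from h import *
o=manip.get_obs();print(G().round(1),o['force'].round(1),o['wrist_torque'].round(2))
E
```

```text
[588.4 277.5  59.9] [-0.1  0.9 -1.3] [-0.13 -0.76  0.03]
```

Call:
drive_tool:
  steps:
    - {"dx":-0.04,"dy":-0.02,"dz":0.07,"wx":0,"wy":0,"wz":0}
    - {"dx":0,"dy":0,"dz":0,"wx":0,"wy":0,"wz":0}

```text
time: 16.8
eef_pos: [675.5, 256.8, 186.0]
ee_rot: [-0.281, -2.513, -0.099]
force: [-0.1, -0.1, -2.4]
opening: 0.368
```

Call:
drive_tool:
  steps:
    - {"dx":-0.03,"dy":-0.02,"dz":0.05,"wx":0,"wy":0,"wz":0}
    - {"dx":0,"dy":0,"dz":0,"wx":0,"wy":0,"wz":0}

```text
time: 17.0
eef_pos: [675.6, 256.7, 186.0]
ee_rot: [-0.281, -2.514, -0.1]
force: [-0.8, 0.4, -1.6]
opening: 0.366
```

Call:
drive_tool:
  steps:
    - {"dx":-0.08,"dy":-0.02,"dz":0.12,"wx":0,"wy":0,"wz":0}
    - {"dx":0,"dy":0,"dz":0,"wx":0,"wy":0,"wz":0}

```text
time: 17.2
eef_pos: [676.0, 257.9, 185.1]
ee_rot: [-0.28, -2.515, -0.106]
force: [0.7, -0.4, -1.9]
opening: 0.368
```

```bash
python3 - <<'E'
from h import *
o=manip.get_obs();print(G().round(1),o['force'].round(1),o['wrist_torque'].round(2))
d=snap('scene','s9');cv2.imwrite('pics/c9.png',cv2.resize(d['img'][110:170,170:250],None,fx=10,fy=10,interpolation=cv2.INTER_CUBIC))
E
```

```text
[589.3 279.4  58.5] [ 0.7 -0.4 -1.9] [-0.25 -0.77  0.01]
```

```bash
python3 - <<'E'
from h import *
o=manip.get_obs();print(o['joint_positions'].round(3),o['joint_velocities'].round(3))
goto([588,276,57],-35.5)
E
```

```text
[-0.269  0.954 -0.186  1.528 -0.227  1.177  1.075] [-0.001  0.008  0.005  0.008  0.01  -0.006  0.001]
t 17.25 pos [676.  257.8 185. ] tool mm [-1.2 -1.8  1.3] deg [0.6 0.3 0.3] | row-units [-0.05 -0.07  0.05] [0.15 0.08 0.08] open 0.365 F [ 0.8  1.  -1.3]
```

View pics/c9.png

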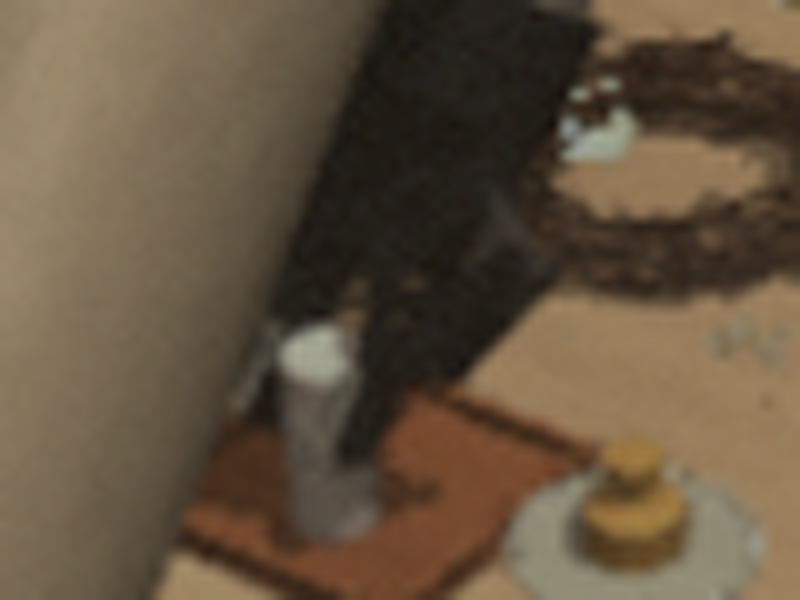

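```bash
python3 - <<'E'
from h import *
d=load('scene'); pr=lambda P:((proj(d,P)-[170,110])*10).round(0).tolist()
print('cap75',at_z(d,202,145.5,75).round(1),'foot',at_z(d,203.8,161.5,5).round(1))
for z in(5,10,15): print(z,pr([[588,278,z],[588,278,z+70]]))
print(pr([[559,223,14],[669,223,14],[559,333,14]]))
E
```

```text
cap75 [590.5 275.1  75. ] foot [594.9 275.7   5. ]
5 [[321.0, 523.0], [309.0, 356.0]]
10 [[320.0, 511.0], [308.0, 344.0]]
15 [[319.0, 500.0], [307.0, 331.0]]
[[399.0, 597.0], [582.0, 438.0], [143.0, 493.0]]
```

The canister stands in the square tray, cap (320,355) and foot (338,515). The projection for z=5 matches, so it is on the floor. Releasing, then backing off along the tool.

Call:
drive_tool:
  steps:
    - {"dx":0,"dy":0,"dz":0,"wx":0,"wy":0,"wz":0}
    - {"dx":0,"dy":0,"dz":0,"wx":0,"wy":0,"wz":0}
    - {"dx":0,"dy":0,"dz":0,"wx":0,"wy":0,"wz":0}
    - {"dx":0,"dy":0,"dz":0,"wx":0,"wy":0,"wz":0}
    - {"dx":0,"dy":0,"dz":0,"wx":0,"wy":0,"wz":0}
    - {"dx":0,"dy":0,"dz":0,"wx":0,"wy":0,"wz":0}
    - {"dx":0,"dy":0,"dz":0,"wx":0,"wy":0,"wz":0}
  hand: -0.5

```text
time: 17.95
eef_pos: [675.5, 257.2, 183.4]
ee_rot: [-0.281, -2.514, -0.104]
force: [0.5, 0.0, 0.5]
opening: 0.75
```

Call:
drive_tool:
  steps:
    - {"dx":0,"dy":0,"dz":-0.5,"wx":0,"wy":0,"wz":0}
    - {"dx":0,"dy":0,"dz":-0.9,"wx":0,"wy":0,"wz":0}
    - {"dx":0,"dy":0,"dz":-0.9,"wx":0,"wy":0,"wz":0}
    - {"dx":0,"dy":0,"dz":-0.9,"wx":0,"wy":0,"wz":0}
    - {"dx":0.5,"dy":0,"dz":-0.8,"wx":0,"wy":0,"wz":0}
    - {"dx":0.5,"dy":0,"dz":-0.8,"wx":0,"wy":0,"wz":0}
    - {"dx":0.5,"dy":0,"dz":-0.8,"wx":0,"wy":0,"wz":0}
    - {"dx":0.5,"dy":0,"dz":-0.8,"wx":0,"wy":0,"wz":0}

```text
time: 18.75
eef_pos: [729.7, 241.7, 350.4]
ee_rot: [-0.283, -2.511, -0.1]
force: [0.6, 0.1, 0.3]
opening: 0.751
```

```bash
python3 - <<'E'
from h import *
print(manip.get_obs()['joint_positions'].round(3))
p=np.array([440,-186,71])-0; 
g2=[420,-274,71]; print(G().round(1)); goto(g2,0,back=90); goto([560,-180,230],-35)
E
```

```text
[-0.246  0.832 -0.168  1.326 -0.224  1.506  1.028]
[642.5 262.8 224.1]
t 18.75 pos [729.7 241.7 350.4] tool mm [ 134.2 -572.3  132.3] deg [  0.5 -35.4   0. ] | row-units [  5.37 -22.89   5.29] [ 0.11 -8.85  0.  ] open 0.751 F [0.6 0.1 0.3]
t 18.75 pos [729.7 241.7 350.4] tool mm [  -9.1 -448.8  -18.6] deg [ 0.4 -0.4  0.1] | row-units [ -0.36 -17.95  -0.74] [ 0.11 -0.1   0.04] open 0.751 F [0.6 0.1 0.3]
```

Call:
drive_tool:
  steps:
    - {"dx":0,"dy":-0.97,"dz":0,"wx":0,"wy":0,"wz":0}
    - {"dx":0,"dy":-0.97,"dz":0,"wx":0,"wy":0,"wz":0}
    - {"dx":0,"dy":-0.97,"dz":0,"wx":0,"wy":0,"wz":0}
    - {"dx":0,"dy":-0.97,"dz":0,"wx":0,"wy":0,"wz":0}
    - {"dx":0,"dy":-0.97,"dz":0,"wx":0,"wy":0,"wz":0}
    - {"dx":0,"dy":-0.97,"dz":0,"wx":0,"wy":0,"wz":0}
    - {"dx":0,"dy":-0.97,"dz":0,"wx":0,"wy":0,"wz":0}
    - {"dx":0,"dy":-0.97,"dz":0,"wx":0,"wy":0,"wz":0}

```text
time: 19.55
eef_pos: [684.1, 40.9, 353.7]
ee_rot: [-0.28, -2.516, -0.106]
force: [-0.6, 0.3, -1.0]
opening: 0.75
```

Call:
drive_tool:
  steps:
    - {"dx":0,"dy":-0.97,"dz":0,"wx":0,"wy":0,"wz":0}
    - {"dx":0,"dy":-0.97,"dz":0,"wx":0,"wy":0,"wz":0}
    - {"dx":0,"dy":-0.97,"dz":0,"wx":0,"wy":0,"wz":0}
    - {"dx":0,"dy":-0.97,"dz":0,"wx":0,"wy":0,"wz":0}
    - {"dx":0,"dy":-0.97,"dz":0,"wx":0,"wy":0,"wz":0}
    - {"dx":0,"dy":-0.97,"dz":0,"wx":0,"wy":0,"wz":0}
    - {"dx":0,"dy":-0.97,"dz":0,"wx":0,"wy":0,"wz":0}
    - {"dx":0,"dy":-0.97,"dz":0,"wx":0,"wy":0,"wz":0}

```text
time: 20.35
eef_pos: [632.4, -168.1, 349.2]
ee_rot: [-0.288, -2.509, -0.107]
force: [1.0, -0.2, 0.9]
opening: 0.752
```

Call:
drive_tool:
  steps:
    - {"dx":0.6,"dy":-0.8,"dz":0,"wx":0,"wy":-0.9,"wz":0}
    - {"dx":0.6,"dy":-0.8,"dz":0,"wx":0,"wy":-0.9,"wz":0}
    - {"dx":0.6,"dy":-0.8,"dz":0,"wx":0,"wy":-0.9,"wz":0}
    - {"dx":0.6,"dy":-0.6,"dz":0,"wx":0,"wy":-0.9,"wz":0}
    - {"dx":0.6,"dy":-0.6,"dz":0,"wx":0,"wy":-0.9,"wz":0}
    - {"dx":0.6,"dy":0,"dz":0,"wx":0,"wy":-0.9,"wz":0}
    - {"dx":0.6,"dy":0,"dz":0,"wx":0,"wy":-0.9,"wz":0}
    - {"dx":0.6,"dy":0,"dz":0,"wx":0,"wy":-0.9,"wz":0}
  hand: -1

```text
time: 21.15
eef_pos: [491.4, -247.7, 391.8]
ee_rot: [-0.369, -3.013, -0.028]
force: [0.3, -0.8, 0.0]
opening: 1.0
```

```bash
python3 - <<'E'
from h import *
print(G().round(1)); goto([420,-274,71],0,back=70)
d=snap('scene','s10'); h=d['img'][135:175,180:225]; c=cv2.cvtColor(h,cv2.COLOR_BGR2HSV)
m=((c[...,1]<70)&(c[...,2]>60)).astype(np.uint8); print('\n'.join(''.join('#' if v else '.' for v in r) for r in m)); print(brass(d['img']))
E
```

```text
[ 475.5 -242.8  237.6]
t 21.15 pos [ 491.4 -247.7  391.8] tool mm [ 52.3 -43.3 101.7] deg [ 0.4 -6.1 -1.1] | row-units [ 2.09 -1.73  4.07] [ 0.1  -1.53 -0.28] open 1.0 F [ 0.3 -0.8  0. ]
.............................................
.............................................
.............................................
.............................................
.............................................
.............................................
.............................................
.............................................
...................#######...................
..................#########..................
..................#########..................
..................#########..................
...................########..................
...................########..................
...................########..................
...................########..................
...................########..................
...................########..................
...................########..................
...................########............
[... 270 characters left out ...]
..........##
....................#######...............###
....................#######..............####
......................###................####
.........................................####
.........................................####
.........................................####
.........................................####
..........................................###
...........................................##
............................................#
.............................................
....#........................................
.............................................
.............................................
(20, np.float64(231.9), np.float64(159.05))
```

The first canister stands upright in the tray. Next is the second one; I'll open only part-way to keep clear of the twigs.

Call:
drive_tool:
  steps:
    - {"dx":0.5,"dy":-0.4,"dz":0.6,"wx":0.05,"wy":-0.75,"wz":-0.1}
    - {"dx":0.5,"dy":-0.4,"dz":0.6,"wx":0.05,"wy":-0.75,"wz":-0.1}
    - {"dx":0.5,"dy":-0.4,"dz":0.6,"wx":0,"wy":0,"wz":-0.08}
    - {"dx":0.4,"dy":-0.3,"dz":0.6,"wx":0,"wy":0,"wz":0}
    - {"dx":0,"dy":0,"dz":0.6,"wx":0,"wy":0,"wz":0}
    - {"dx":0,"dy":0,"dz":0,"wx":0,"wy":0,"wz":0}
  hand: -0.4

```text
time: 21.8
eef_pos: [423.8, -277.0, 317.9]
ee_rot: [-0.356, -3.121, 0.005]
force: [0.4, -0.1, -0.1]
opening: 0.696
```

```bash
python3 - <<'E'
from h import *
print(manip.get_obs()['joint_positions'].round(3),G().round(1)); goto([420,-274,72],0)
E
```

```text
[ 0.519  0.47  -0.073  2.173  0.075  0.499  1.731] [ 423.7 -277.5  162.9]
t 21.8 pos [ 423.8 -277.   317.9] tool mm [ 4.4  2.4 90.9] deg [-0.2 -0.  -0.2] | row-units [0.17 0.1  3.64] [-0.04 -0.   -0.04] open 0.696 F [ 0.4 -0.1 -0.1]
```

Call:
drive_tool:
  steps:
    - {"dx":0.1,"dy":0.05,"dz":0.6,"wx":0,"wy":0,"wz":0}
    - {"dx":0.07,"dy":0.05,"dz":0.6,"wx":0,"wy":0,"wz":0}
    - {"dx":0,"dy":0,"dz":0.6,"wx":0,"wy":0,"wz":0}
    - {"dx":0,"dy":0,"dz":0,"wx":0,"wy":0,"wz":0}

```text
time: 22.2
eef_pos: [419.8, -275.7, 273.4]
ee_rot: [-0.357, -3.12, 0.006]
force: [0.1, -0.4, 0.5]
opening: 0.7
```

```bash
python3 - <<'E'
from h import *
print(G().round(1)); goto([420,-274,73],0)
E
```

```text
[ 419.5 -276.3  118.4]
t 22.2 pos [ 419.8 -275.7  273.4] tool mm [ 0.1  1.9 45.3] deg [-0.2 -0.1 -0.2] | row-units [0.   0.08 1.81] [-0.06 -0.02 -0.05] open 0.7 F [ 0.1 -0.4  0.5]
```

Call:
drive_tool:
  steps:
    - {"dx":0,"dy":0.08,"dz":0.4,"wx":0,"wy":0,"wz":0}
    - {"dx":0,"dy":0,"dz":0.4,"wx":0,"wy":0,"wz":0}
    - {"dx":0,"dy":0,"dz":0.4,"wx":0,"wy":0,"wz":0}
    - {"dx":0,"dy":0,"dz":0.4,"wx":0,"wy":0,"wz":0}
    - {"dx":0,"dy":0,"dz":0.2,"wx":0,"wy":0,"wz":0}
    - {"dx":0,"dy":0,"dz":0,"wx":0,"wy":0,"wz":0}

```text
time: 22.8
eef_pos: [421.0, -274.5, 226.5]
ee_rot: [0.356, 3.121, -0.007]
force: [0.9, -0.1, 0.7]
opening: 0.696
```

```bash
python3 - <<'E'
from h import *
print(G().round(1)); goto([420,-274,73],0)
E
```

```text
[ 420.9 -275.2   71.5]
t 22.8 pos [ 421.  -274.5  226.5] tool mm [ 1.1  0.3 -1.5] deg [-0.3  0.  -0.2] | row-units [ 0.04  0.01 -0.06] [-0.07  0.01 -0.04] open 0.696 F [ 0.9 -0.1  0.7]
```

Call:
drive_tool:
  steps:
    - {"dx":0.04,"dy":0,"dz":-0.06,"wx":0,"wy":0,"wz":0}
    - {"dx":0,"dy":0,"dz":0,"wx":0,"wy":0,"wz":0}
    - {"dx":0,"dy":0,"dz":0,"wx":0,"wy":0,"wz":0}
    - {"dx":0,"dy":0,"dz":0,"wx":0,"wy":0,"wz":0}
    - {"dx":0,"dy":0,"dz":0,"wx":0,"wy":0,"wz":0}
    - {"dx":0,"dy":0,"dz":0,"wx":0,"wy":0,"wz":0}
    - {"dx":0,"dy":0,"dz":0,"wx":0,"wy":0,"wz":0}
  hand: 1
  force: 50

```text
time: 23.5
eef_pos: [420.2, -272.9, 229.5]
ee_rot: [0.354, 3.121, -0.005]
force: [0.3, 0.7, -1.0]
opening: 0.366
```

Call:
drive_tool:
  steps:
    - {"dx":0,"dy":0,"dz":-0.5,"wx":0,"wy":0,"wz":0}
    - {"dx":0,"dy":0,"dz":-0.9,"wx":0,"wy":0,"wz":0}
    - {"dx":0,"dy":0,"dz":-0.9,"wx":0,"wy":0,"wz":0}
    - {"dx":0,"dy":0,"dz":-0.9,"wx":0,"wy":0,"wz":0}
    - {"dx":0,"dy":0,"dz":-0.9,"wx":0,"wy":0,"wz":0}
    - {"dx":0,"dy":0,"dz":-0.9,"wx":0,"wy":0,"wz":0}

```text
time: 24.1
eef_pos: [418.9, -272.4, 359.9]
ee_rot: [-0.355, -3.117, 0.003]
force: [-0.3, -0.1, -0.9]
opening: 0.363
```

Call:
drive_tool:
  steps:
    - {"dx":-0.3,"dy":0.2,"dz":0,"wx":0,"wy":0.95,"wz":0}
    - {"dx":-0.3,"dy":0.2,"dz":0,"wx":0,"wy":0.95,"wz":0}
    - {"dx":-0.3,"dy":0.2,"dz":0,"wx":0,"wy":0.95,"wz":0}
    - {"dx":-0.3,"dy":0.2,"dz":0,"wx":0,"wy":0.95,"wz":0}
    - {"dx":-0.3,"dy":0.2,"dz":0,"wx":0,"wy":0.95,"wz":0}
    - {"dx":-0.3,"dy":0.2,"dz":0,"wx":0,"wy":0.95,"wz":0}
    - {"dx":-0.3,"dy":0.2,"dz":0,"wx":0,"wy":0.95,"wz":0}
    - {"dx":-0.3,"dy":0.2,"dz":0,"wx":0,"wy":0.95,"wz":0}

```text
time: 24.9
eef_pos: [482.9, -246.9, 359.1]
ee_rot: [-0.304, -2.584, -0.075]
force: [-1.4, -0.1, -0.8]
opening: 0.36
```

```bash
python3 - <<'E'
from h import *
print(manip.get_obs()['force'],G().round(1)); goto([568,-111,225],-36)
E
```

```text
[-1.4312094  -0.12188944 -0.78303277] [ 404.9 -229.3  226.4]
t 24.9 pos [ 482.9 -246.9  359.1] tool mm [-126.2  152.6  -67. ] deg [-0.1  4.9 -0.6] | row-units [-5.05  6.1  -2.68] [-0.02  1.23 -0.15] open 0.36 F [-1.4 -0.1 -0.8]
```

Call:
drive_tool:
  steps:
    - {"dx":-0.68,"dy":0.82,"dz":-0.36,"wx":0,"wy":0.17,"wz":-0.02}
    - {"dx":-0.68,"dy":0.82,"dz":-0.36,"wx":0,"wy":0.17,"wz":-0.02}
    - {"dx":-0.68,"dy":0.82,"dz":-0.36,"wx":0,"wy":0.17,"wz":-0.02}
    - {"dx":-0.68,"dy":0.82,"dz":-0.36,"wx":0,"wy":0.17,"wz":-0.02}
    - {"dx":-0.68,"dy":0.82,"dz":-0.36,"wx":0,"wy":0.17,"wz":-0.02}
    - {"dx":-0.68,"dy":0.82,"dz":-0.36,"wx":0,"wy":0.17,"wz":-0.02}
    - {"dx":-0.4,"dy":0.6,"dz":-0.2,"wx":0,"wy":0.15,"wz":0}
    - {"dx":0,"dy":0,"dz":0,"wx":0,"wy":0,"wz":0}

```text
time: 25.7
eef_pos: [642.0, -137.3, 352.6]
ee_rot: [-0.285, -2.5, -0.092]
force: [-0.7, 0.4, -0.4]
opening: 0.36
```

```bash
cat >> h.py <<'E'
def blob(img,x,y,w,h):
    c=cv2.cvtColor(img[y:y+h,x:x+w],cv2.COLOR_BGR2HSV)
    m=((c[...,1]<70)&(c[...,2]>75)); print('\n'.join(str(y+i)+' '+''.join('#' if v else '.' for v in r) for i,r in enumerate(m)))
E
python3 - <<'E'
from h import *
g=G();print(g.round(1)); goto([568,-111,171],-36)
d=snap('scene','s11'); blob(d['img'],290,125,40,75); print(proj(d,[g+[0,0,14],g+[0,0,-56]]).round(1))
E
```

```text
[ 553.3 -116.9  227.1]
t 25.7 pos [ 642.  -137.3  352.6] tool mm [-43.6   9.3  37.8] deg [ 0.1  0.  -0.1] | row-units [-1.74  0.37  1.51] [ 0.02  0.01 -0.04] open 0.36 F [-0.7  0.4 -0.4]
125 ########................................
126 ########................................
127 ########................................
128 ########................................
129 #######.................................
130 #######.................................
131 #######.................................
132 #....#..................................
133 ........................................
134 ........................................
135 #......................#................
136 #######..#..............#...............
137 ###########.............#...............
138 ###########.............................
139 ###########.............................
140 ###########.............................
141 #.########..##..........................
142 ##########.##..###....##................
143 #########..############.................
144 #########.#############.................
145 ########.
[... 1792 characters left out ...]
#########################..............
186 ..#######################...............
187 ...#####################................
188 ##..####################................
189 .#####################..................
190 #######..##########.....................
191 ########.###............................
192 ##########.#............................
193 ..########.#............................
194 .....#####.#............................
195 ........####..#.........................
196 .........###..#.........................
197 ##.......###............................
198 #####....##.............................
199 ############............................
[[307.9 145.7]
 [305.2 166.6]]
```

Call:
drive_tool:
  steps:
    - {"dx":-0.33,"dy":0.08,"dz":0.28,"wx":0,"wy":0,"wz":0}
    - {"dx":-0.33,"dy":0.08,"dz":0.28,"wx":0,"wy":0,"wz":0}
    - {"dx":-0.33,"dy":0.08,"dz":0.28,"wx":0,"wy":0,"wz":0}
    - {"dx":-0.33,"dy":0.06,"dz":0.28,"wx":0,"wy":0,"wz":0}
    - {"dx":-0.2,"dy":0,"dz":0.2,"wx":0,"wy":0,"wz":0}
    - {"dx":0,"dy":0,"dz":0,"wx":0,"wy":0,"wz":0}

```text
time: 26.35
eef_pos: [652.1, -137.4, 300.2]
ee_rot: [-0.293, -2.498, -0.09]
force: [0.5, -0.9, -1.0]
opening: 0.362
```

```bash
python3 - <<'E'
from h import *
print(G().round(1)); goto([566,-111,163],-36)
E
```

```text
[ 563.2 -116.9  174.8]
t 26.35 pos [ 652.1 -137.4  300.2] tool mm [-7.9  6.7  8.7] deg [ 0.1 -0.  -0.5] | row-units [-0.32  0.27  0.35] [ 0.02 -0.01 -0.13] open 0.362 F [ 0.5 -0.9 -1. ]
```

Good; lower gently to about 162 and release.

Call:
drive_tool:
  steps:
    - {"dx":-0.1,"dy":0.12,"dz":0.12,"wx":0,"wy":0,"wz":0}
    - {"dx":-0.1,"dy":0.1,"dz":0.12,"wx":0,"wy":0,"wz":0}
    - {"dx":-0.1,"dy":0,"dz":0.12,"wx":0,"wy":0,"wz":0}
    - {"dx":0,"dy":0,"dz":0,"wx":0,"wy":0,"wz":0}

```text
time: 26.75
eef_pos: [654.3, -132.1, 287.8]
ee_rot: [-0.294, -2.498, -0.089]
force: [0.2, -1.3, -0.1]
opening: 0.361
```

```bash
python3 - <<'E'
from h import *
d=snap('scene','s12');print(G().round(1),brass(d['img'])); goto([566,-111,160],-36)
E
```

```text
[ 565.5 -111.6  162.7] (23, np.float64(232.61), np.float64(159.17))
t 26.8 pos [ 654.3 -132.1  288.1] tool mm [-1.9  0.9  2. ] deg [ 0.1 -0.  -0.5] | row-units [-0.07  0.04  0.08] [ 0.02 -0.   -0.13] open 0.358 F [-0.3 -0.1 -1. ]
```

Call:
drive_tool:
  steps:
    - {"dx":-0.07,"dy":0,"dz":0.08,"wx":0,"wy":0,"wz":0}
    - {"dx":0,"dy":0,"dz":0,"wx":0,"wy":0,"wz":0}

```text
time: 27.0
eef_pos: [654.5, -132.2, 285.8]
ee_rot: [-0.294, -2.499, -0.089]
force: [-0.1, 0.1, 0.5]
opening: 0.362
```

Call:
drive_tool:
  steps:
    - {"dx":0,"dy":0,"dz":0,"wx":0,"wy":0,"wz":0}
    - {"dx":0,"dy":0,"dz":0,"wx":0,"wy":0,"wz":0}
    - {"dx":0,"dy":0,"dz":0,"wx":0,"wy":0,"wz":0}
    - {"dx":0,"dy":0,"dz":0,"wx":0,"wy":0,"wz":0}
    - {"dx":0,"dy":0,"dz":0,"wx":0,"wy":0,"wz":0}
    - {"dx":0,"dy":0,"dz":0,"wx":0,"wy":0,"wz":0}
    - {"dx":0,"dy":0,"dz":0,"wx":0,"wy":0,"wz":0}
    - {"dx":0,"dy":0,"dz":0,"wx":0,"wy":0,"wz":0}
  hand: -0.5

```text
time: 27.8
eef_pos: [654.7, -132.2, 286.4]
ee_rot: [-0.294, -2.5, -0.09]
force: [-0.2, -0.9, 0.2]
opening: 0.748
```

Call:
drive_tool:
  steps:
    - {"dx":0,"dy":0,"dz":0,"wx":0,"wy":0,"wz":0}
    - {"dx":0,"dy":0,"dz":0,"wx":0,"wy":0,"wz":0}
    - {"dx":0,"dy":0,"dz":0,"wx":0,"wy":0,"wz":0}
    - {"dx":0,"dy":0,"dz":0,"wx":0,"wy":0,"wz":0}
    - {"dx":0,"dy":0,"dz":0,"wx":0,"wy":0,"wz":0}
    - {"dx":0,"dy":0,"dz":0,"wx":0,"wy":0,"wz":0}
    - {"dx":0,"dy":0,"dz":0,"wx":0,"wy":0,"wz":0}
    - {"dx":0,"dy":0,"dz":0,"wx":0,"wy":0,"wz":0}

```text
time: 28.6
eef_pos: [654.7, -132.2, 286.4]
ee_rot: [-0.294, -2.5, -0.09]
force: [0.1, 0.2, -0.4]
opening: 0.752
```

```bash
python3 - <<'E'
from h import *
d=snap('scene','s13');print(G().round(1),brass(d['img'])); blob(d['img'],280,150,50,60)
E
```

```text
[ 566.  -111.7  160.9] (20, np.float64(232.35), np.float64(160.0))
150 ....###.#.#####...................................
151 ......###..#####..................................
152 .....##########...................................
153 ......#########.......##..........................
154 .......########.##....#...........................
155 .........#####..#.................................
156 ...............##.................................
157 ...............#..................................
158 ..............##..................................
159 ..............#.......#######.....................
160 .............##.....###########...................
161 .............#......###########...................
162 ............##......###########...................
163 ............#.......###########...................
164 ............#........##########......#............
165 .....................##########.....##............
166 ....................##########......##............
167 ....................##########.....###............
168 ....................##########.....##..
[... 1566 characters left out ...]
#.........#.............................
198 ........#######...###.#...........................
199 ..........############............................
200 ..............#######.............................
201 ..................###.............................
202 ..................................................
203 ..................................................
204 ..................................................
205 ..................................................
206 ..................................................
207 ..................................................
208 ..................................................
209 ..................................................
```

The pan stays up and the brass stays low (160.0) with the second canister standing free, so it is lighter and goes in the round tray.

```bash
python3 - <<'E'
from h import *
d=load('scene');c=at_z(d,305.3,162,181);print(c.round(1)); goto([c[0]+1,c[1],164],-36)
t=load('top');import math
im=cv2.imread('pics/t0.png');h=cv2.cvtColor(im,cv2.COLOR_BGR2HSV)[190:245,150:212]
m=((h[...,1]>130)&(h[...,0]<14)).astype(np.uint8);m=cv2.morphologyEx(m,cv2.MORPH_OPEN,np.ones((3,3)));n,l,st,ce=cv2.connectedComponentsWithStats(m);k=1+st[1:,4].argmax();print(st[k],ce[k]+[150,190],at_z(t,*(ce[k]+[150,190]),10).round(1))
E
```

```text
[ 560.2 -112.6  181. ]
t 28.65 pos [ 654.7 -132.2  286.4] tool mm [ 5.3 -1.7  0.1] deg [ 0.1  0.1 -0.5] | row-units [ 0.21 -0.07  0.  ] [ 0.02  0.02 -0.13] open 0.748 F [-0.2  0.2  0.2]
[12 39 14  9 79] [168.87341772 232.6835443 ] [392.5 238.3  10. ]
```

Call:
drive_tool:
  steps:
    - {"dx":0.2,"dy":-0.05,"dz":0,"wx":0,"wy":0,"wz":0}
    - {"dx":0,"dy":0,"dz":0,"wx":0,"wy":0,"wz":0}

```text
time: 28.85
eef_pos: [650.1, -132.5, 289.5]
ee_rot: [-0.294, -2.499, -0.09]
force: [0.1, 0.0, -0.1]
opening: 0.751
```

Call:
drive_tool:
  steps:
    - {"dx":0,"dy":0,"dz":0,"wx":0,"wy":0,"wz":0}
    - {"dx":0,"dy":0,"dz":0,"wx":0,"wy":0,"wz":0}
    - {"dx":0,"dy":0,"dz":0,"wx":0,"wy":0,"wz":0}
    - {"dx":0,"dy":0,"dz":0,"wx":0,"wy":0,"wz":0}
    - {"dx":0,"dy":0,"dz":0,"wx":0,"wy":0,"wz":0}
    - {"dx":0,"dy":0,"dz":0,"wx":0,"wy":0,"wz":0}
  hand: 1
  force: 40

```text
time: 29.45
eef_pos: [650.0, -132.6, 289.7]
ee_rot: [-0.294, -2.5, -0.09]
force: [-0.5, -0.3, -0.6]
opening: 0.364
```

```bash
python3 - <<'E'
from h import *
print('grasp',G().round(1))
E
```

```text
grasp [ 561.4 -112.1  164.2]
```

Call:
drive_tool:
  steps:
    - {"dx":0.3,"dy":0,"dz":-0.4,"wx":0,"wy":0,"wz":0}
    - {"dx":0.55,"dy":0,"dz":-0.8,"wx":0,"wy":0,"wz":0}
    - {"dx":0.55,"dy":0,"dz":-0.8,"wx":0,"wy":0,"wz":0}
    - {"dx":0.3,"dy":0,"dz":-0.4,"wx":0,"wy":0,"wz":0}
    - {"dx":0,"dy":0,"dz":0,"wx":0,"wy":0,"wz":0}

```text
time: 29.95
eef_pos: [650.8, -132.4, 367.4]
ee_rot: [-0.294, -2.499, -0.09]
force: [0.3, -0.2, -0.4]
opening: 0.36
```

```bash
python3 - <<'E'
from h import *
print(G().round(1)); goto([436,208,215],-35.8)
E
```

```text
[ 562.1 -111.9  242. ]
t 29.95 pos [ 650.8 -132.4  367.4] tool mm [144.3 282.6 136.2] deg [ 0.1 -0.2 -0.5] | row-units [ 5.77 11.3   5.45] [ 0.02 -0.04 -0.13] open 0.36 F [ 0.3 -0.2 -0.4]
```

Call:
drive_tool:
  steps:
    - {"dx":0.48,"dy":0.92,"dz":0.45,"wx":0,"wy":0,"wz":0}
    - {"dx":0.48,"dy":0.92,"dz":0.45,"wx":0,"wy":0,"wz":0}
    - {"dx":0.48,"dy":0.92,"dz":0.45,"wx":0,"wy":0,"wz":0}
    - {"dx":0.48,"dy":0.92,"dz":0.45,"wx":0,"wy":0,"wz":0}
    - {"dx":0.48,"dy":0.92,"dz":0.45,"wx":0,"wy":0,"wz":0}
    - {"dx":0.48,"dy":0.92,"dz":0.45,"wx":0,"wy":0,"wz":0}
    - {"dx":0.48,"dy":0.92,"dz":0.45,"wx":0,"wy":0,"wz":0}
    - {"dx":0.48,"dy":0.92,"dz":0.45,"wx":0,"wy":0,"wz":0}

```text
time: 30.75
eef_pos: [563.1, 78.9, 344.3]
ee_rot: [-0.306, -2.497, -0.087]
force: [0.7, 0.9, -0.6]
opening: 0.364
```

Call:
drive_tool:
  steps:
    - {"dx":0.48,"dy":0.8,"dz":0.45,"wx":0,"wy":0,"wz":0}
    - {"dx":0.4,"dy":0.7,"dz":0.4,"wx":0,"wy":0,"wz":0}
    - {"dx":0.2,"dy":0.4,"dz":0.2,"wx":0,"wy":0,"wz":0}
    - {"dx":0,"dy":0,"dz":0,"wx":0,"wy":0,"wz":0}

```text
time: 31.15
eef_pos: [534.9, 139.8, 336.3]
ee_rot: [-0.3, -2.495, -0.085]
force: [0.4, -1.4, -0.8]
opening: 0.363
```

```bash
python3 - <<'E'
from h import *
print(manip.get_obs()['joint_positions'].round(3),G().round(1)); goto([436,208,75],-35.8)
E
```

```text
[-0.148  0.613 -0.198  1.888 -0.224  1.204  1.129] [445.7 160.  211.2]
t 31.15 pos [534.9 139.8 336.3] tool mm [-62.4  45.5 121.8] deg [-0.  -0.4 -0.9] | row-units [-2.5   1.82  4.87] [-0.01 -0.09 -0.22] open 0.363 F [ 0.4 -1.4 -0.8]
```

Call:
drive_tool:
  steps:
    - {"dx":-0.1,"dy":0.7,"dz":0.2,"wx":0,"wy":0,"wz":-0.05}
    - {"dx":-0.3,"dy":0.7,"dz":0.55,"wx":0,"wy":0,"wz":-0.05}
    - {"dx":-0.35,"dy":0.25,"dz":0.7,"wx":0,"wy":0,"wz":-0.05}
    - {"dx":-0.35,"dy":0,"dz":0.7,"wx":0,"wy":0,"wz":-0.05}
    - {"dx":-0.35,"dy":0,"dz":0.7,"wx":0,"wy":0,"wz":0}
    - {"dx":-0.35,"dy":0,"dz":0.6,"wx":0,"wy":0,"wz":0}
    - {"dx":-0.2,"dy":0,"dz":0.4,"wx":0,"wy":0,"wz":0}
    - {"dx":0,"dy":0,"dz":0,"wx":0,"wy":0,"wz":0}

```text
time: 31.95
eef_pos: [532.8, 187.7, 217.6]
ee_rot: [-0.288, -2.5, -0.093]
force: [-0.0, -0.7, -0.6]
opening: 0.365
```

```bash
python3 - <<'E'
from h import *
print(G().round(1)); goto([434,210,60],-35.8)
E
```

```text
[444.2 208.3  92.1]
t 31.95 pos [532.8 187.7 217.6] tool mm [-10.1  -0.3  32.1] deg [ 0.1 -0.2 -0.2] | row-units [-0.4  -0.01  1.28] [ 0.04 -0.04 -0.06] open 0.365 F [-0.  -0.7 -0.6]
```

Call:
drive_tool:
  steps:
    - {"dx":-0.07,"dy":0,"dz":0.24,"wx":0,"wy":0,"wz":0}
    - {"dx":-0.07,"dy":0,"dz":0.24,"wx":0,"wy":0,"wz":0}
    - {"dx":-0.07,"dy":0,"dz":0.24,"wx":0,"wy":0,"wz":0}
    - {"dx":-0.07,"dy":0,"dz":0.24,"wx":0,"wy":0,"wz":0}
    - {"dx":-0.07,"dy":0,"dz":0.2,"wx":0,"wy":0,"wz":0}
    - {"dx":0,"dy":0,"dz":0,"wx":0,"wy":0,"wz":0}

```text
time: 32.55
eef_pos: [523.4, 190.5, 187.8]
ee_rot: [-0.289, -2.502, -0.095]
force: [0.6, -0.9, -0.1]
opening: 0.366
```

```bash
python3 - <<'E'
from h import *
print(G().round(1),manip.get_obs()['force'].round(1)); goto([434,210,58.5],-35.8)
d=snap('scene','s14');g=G();print(proj(d,[g+[0,0,17],g-[0,0,53]])); cv2.imwrite('pics/c14.png',cv2.resize(d['img'][140:220,150:250],None,fx=8,fy=7.5,interpolation=cv2.INTER_CUBIC)); blob(d['img'],170,165,50,45)
E
```

```text
[435.1 211.3  62.1] [ 0.6 -0.9 -0.1]
t 32.55 pos [523.4 190.5 187.8] tool mm [-1.4 -0.9  3.4] deg [ 0.2 -0.  -0.2] | row-units [-0.06 -0.04  0.13] [ 0.06 -0.   -0.06] open 0.366 F [ 0.6 -0.9 -0.1]
[[188.13033127 174.90481944]
 [189.98135969 192.23891925]]
165 ..................................................
166 ..................................................
167 ..................................................
168 ..................................................
169 ..................................................
170 ..................................................
171 ..................................................
172 ..............#...###.............................
173 .............###########..........................
174 ............###########...........................
175 ............###########...........................
176 ...........############...........................
177 ...........##.##########..........................
178 ...........#...#########..........................
179 ..........##...########...........................
180 ..........##...
[... 930 characters left out ...]
........................................
198 ..................................................
199 ..................................................
200 ..................................................
201 ..................................................
202 ..................................................
203 ..................................................
204 ..................................................
205 ..................................................
206 ..................................................
207 ..................................................
208 ..................................................
209 ..................................................
```

Nearly on the floor and upright. Lower about 4 mm, release, back away.

Call:
drive_tool:
  steps:
    - {"dx":-0.05,"dy":-0.02,"dz":0.1,"wx":0,"wy":0,"wz":0}
    - {"dx":-0.04,"dy":-0.02,"dz":0.07,"wx":0,"wy":0,"wz":0}
    - {"dx":0,"dy":0,"dz":0,"wx":0,"wy":0,"wz":0}

```text
time: 32.9
eef_pos: [523.3, 190.1, 185.3]
ee_rot: [-0.289, -2.503, -0.097]
force: [-0.4, 0.1, -1.1]
opening: 0.364
```

```bash
python3 - <<'E'
from h import *
print(G().round(1),manip.get_obs()['force'].round(1)); goto([434,210,57],-35.8)
E
```

```text
[435.1 211.2  59.6] [-0.4  0.1 -1.1]
t 32.9 pos [523.3 190.1 185.3] tool mm [-0.9 -0.5  2.6] deg [ 0.3 -0.  -0.2] | row-units [-0.04 -0.02  0.1 ] [ 0.08 -0.   -0.05] open 0.364 F [-0.4  0.1 -1.1]
```

Call:
drive_tool:
  steps:
    - {"dx":-0.03,"dy":0,"dz":0.07,"wx":0,"wy":0,"wz":0}
    - {"dx":0,"dy":0,"dz":0,"wx":0,"wy":0,"wz":0}

```text
time: 33.1
eef_pos: [523.3, 190.3, 185.1]
ee_rot: [-0.289, -2.503, -0.099]
force: [0.2, 0.7, -1.0]
opening: 0.366
```

Call:
drive_tool:
  steps:
    - {"dx":0,"dy":0,"dz":0,"wx":0,"wy":0,"wz":0}
    - {"dx":0,"dy":0,"dz":0,"wx":0,"wy":0,"wz":0}
    - {"dx":0,"dy":0,"dz":0,"wx":0,"wy":0,"wz":0}
    - {"dx":0,"dy":0,"dz":0,"wx":0,"wy":0,"wz":0}
    - {"dx":0,"dy":0,"dz":0,"wx":0,"wy":0,"wz":0}
    - {"dx":0,"dy":0,"dz":0,"wx":0,"wy":0,"wz":0}
    - {"dx":0,"dy":0,"dz":0,"wx":0,"wy":0,"wz":0}
  hand: -0.5

```text
time: 33.8
eef_pos: [523.1, 190.2, 184.5]
ee_rot: [-0.289, -2.503, -0.098]
force: [0.5, -0.0, 0.8]
opening: 0.751
```

Call:
drive_tool:
  steps:
    - {"dx":0,"dy":0,"dz":-0.5,"wx":0,"wy":0,"wz":0}
    - {"dx":0,"dy":0,"dz":-0.9,"wx":0,"wy":0,"wz":0}
    - {"dx":0,"dy":0,"dz":-0.9,"wx":0,"wy":0,"wz":0}
    - {"dx":0,"dy":0,"dz":-0.9,"wx":0,"wy":0,"wz":0}
    - {"dx":0.5,"dy":0,"dz":-0.8,"wx":0,"wy":0,"wz":0}
    - {"dx":0.5,"dy":0,"dz":-0.8,"wx":0,"wy":0,"wz":0}
    - {"dx":0.5,"dy":0,"dz":-0.8,"wx":0,"wy":0,"wz":0}
    - {"dx":0,"dy":0,"dz":0,"wx":0,"wy":0,"wz":0}

```text
time: 34.6
eef_pos: [578.2, 176.0, 330.1]
ee_rot: [-0.29, -2.504, -0.098]
force: [-0.1, 0.4, 0.2]
opening: 0.748
```

Call:
drive_tool:
  steps:
    - {"dx":0,"dy":-0.9,"dz":0,"wx":0,"wy":0,"wz":0}
    - {"dx":0,"dy":-0.9,"dz":0,"wx":0,"wy":0,"wz":0}
    - {"dx":0,"dy":-0.9,"dz":0,"wx":0,"wy":0,"wz":0}
    - {"dx":0,"dy":-0.9,"dz":0,"wx":0,"wy":0,"wz":0}
    - {"dx":0,"dy":-0.9,"dz":0,"wx":0,"wy":0,"wz":0}
    - {"dx":0,"dy":-0.9,"dz":0,"wx":0,"wy":0,"wz":0}
    - {"dx":0,"dy":-0.9,"dz":0,"wx":0,"wy":0,"wz":0}
    - {"dx":0,"dy":0,"dz":0,"wx":0,"wy":0,"wz":0}

```text
time: 35.4
eef_pos: [536.6, 5.4, 327.8]
ee_rot: [-0.299, -2.498, -0.095]
force: [-0.4, 0.1, -0.5]
opening: 0.751
```

```bash
python3 - <<'E'
from h import *
print(G().round(1),manip.get_obs()['force'].round(1),manip.get_obs()['joint_velocities'].round(3))
d=snap('scene','s15');t=snap('top','t15')
a=cv2.resize(d['img'][125:215,160:260],None,fx=4,fy=4,interpolation=cv2.INTER_CUBIC);b=cv2.resize(t['img'][120:250,130:260],(400,360),interpolation=cv2.INTER_CUBIC)
cv2.imwrite('pics/c15.png',np.hstack([a,b]))
E
```

```text
[448.   26.6 202.5] [-0.4  0.1 -0.5] [ 0.001  0.006 -0.029  0.002 -0.019 -0.008 -0.006]
```

View pics/c15.png

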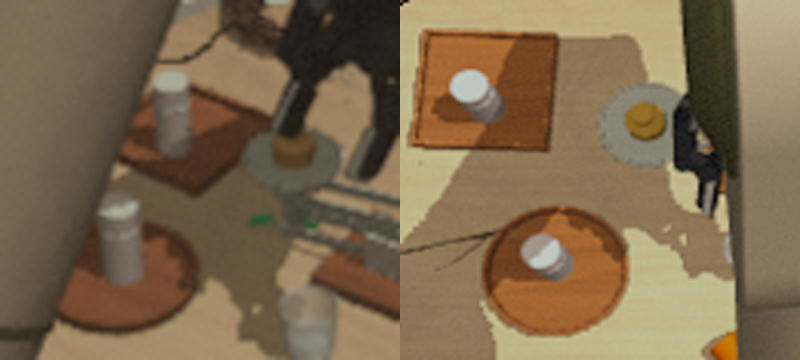

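Both canisters stand upright: square tray (172,115 left; 480,100 right), round tray (122,240 left; 550,260 right). The cup at (308,320) hasn't moved, the brass pan is down, and the gripper is clear.

```bash
python3 -c "
from h import *
print(manip.job_done())"
```

```text
the job is handed in; nothing more can be done
None
```

I weighed both canisters, put each in a tray and handed the job in at about 35 s; the hand-in gives no verdict.

- **First canister (the rack's +y seat):** it tipped the beam fully, the brass weight rising about 7 px in the scene view. It is heavier and stands in the square tray.
- **Second canister (the rack's -y seat):** it stood free on the pan for about 1.6 s and the brass weight stayed down. It is lighter and stands in the round tray.

**Last checks:** the final picture shows both canisters upright and let go inside their trays, with the gripper clear of them. The brass pan is down, which fits an empty sample pan. The cup looked unmoved.

**What was weak or disagreed:**
- The canister feet came out about 22 mm above the table in my measurement, against the stated 30 mm. The grasps still worked.
- The force signal was too noisy to show touchdown in the trays. I judged that from tool height, and for the first canister also from the picture.
- I never clearly identified the tape in the pictures, so I did not check it directly. I touched nothing but the two canisters.

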